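# Pack and lock the slide transport case

### The arm

A 6-joint arm with a two-finger parallel gripper is mounted at the origin on the work surface. World frame = base frame: x ahead of the robot, y to its left, z up, the work surface at z = 0. Lengths are in m, angles in rad, forces in N, time in s.
With the tool pointing down it reaches from about 0.4 to 0.825 m from the base axis. Payload 7 kg.
Tool frame: the origin (TCP) lies between the finger pads; the fingertips stand 14 mm ahead of it and the grasp point (between the pads) lies 5 mm behind it; z points along the fingers, y is the line along which they close (so a half turn about z gives the same grasp; the last joint's range is limited). The gripper opens to 85 mm and grips with 20 to 120 N. Pads are 22 mm wide; open, the fingers measure 114 mm over their backs; the gripper's body (76 mm by 85 mm) begins 54 mm behind the grasp point. The pads swing forward as they close: fully open they stand 13 mm farther back than shut.
Start: joints at [1.422, 0.359, 0.012, 0, -1.224, -0.288], TCP at [0.286, 0.612, 0.206] pointing down, gripper open.
Joint ranges: [-3.07, 3.07], [-1.43, 2.12], [-1.02, 1.25], [-3.03, 1.67], [-3.05, -0], [-3.03, 3.03]. Speed limits (rad/s): [2.39, 2.39, 3.01, 3.14, 3.14, 3.14].

### API

Orientations are given as a unit quaternion [x, y, z, w].
In Python, from rig import r gives the robot as it stands.
- The arm moves only by the tool arm_command, never from a script. Its arguments are lists of equal length, an entry for each row: "claw": the closure in counts, from 0 (fully open) to 255 (shut); "linear": the shift along the tool's x, y, z normalised to -1 to 1, where 1 is 100 mm, a list of three; "twist": the turn, a rotation vector about the tool's x, y, z normalised to -1 to 1, where 1 is pi/2 rad, a list of three. A call has 1 to 5 rows; each row is the pose to reach, as a shift and turn from the pose commanded when the call began, along the tool's axes at that moment; what a row does not reach only later rows make up. A row lasts 1/12 s, in which the tool goes at most 41.7 mm and 7.16 degrees, less where a joint would pass 70% of its speed; a pose out of reach is approached as far as the arm can. A call with a number of a shift or a turn outside -1 to 1 is refused whole. A call with a gripper value outside its range is refused whole. The fingers move at their own pace and stop on an object; "force" is the grip in N (left out, the last holds). Time passes only in rows, so rows that repeat a pose let the fingers close. It gives the time, the measured TCP pose, the force, the opening and the grip force at its end, in the units of the state.
- r.read_state(): the state, without advancing time (a new reading comes with each control period).
- r.read_camera(name): name is "scene" or "top" or "wrist"; returns a dict with "color" (400x640x3 uint8, red, green, blue), "z_map" (400x640 float32, m along the optical axis (not along the pixel's ray), 0 where there is no reading), "fov_y" (degrees; the focal length in pixels is half the picture's height over the tangent of half this angle, whatever the lens; pixels are square), "cx", "cy" (the principal point, pixels), "D" ([k1, k2, p1, p2, k3] as OpenCV has them; the pictures are not rectified), "extrinsics" (4x4, takes a point from world to camera coordinates). Camera axes: x right, y down, z forward; pixel columns grow to the right and rows downward; lengths in m; the calibration is good to about 2 mm. A picture is of the moment at which its call begins.
- r.job_done(): hands the job in; it is judged then, once.
The state is a dict: "t": time; "q": joint angles; "joint_vel": joint speeds; "effort": joint torques, N m; "tool_pos": TCP position; "tool_rot": TCP orientation; "contact_force": force on the tool from outside, world axes, zero at the start; "moment": the same for the moment, N m; "opening": opening from 0.0 (shut) to 1.0 (fully open); "grasp_force": force on a finger pad.
Only numpy, scipy, OpenCV 4.12 (cv2) and the standard library are available. Lean on these libraries where they do the work, as an engineer would, in place of code of your own. Each camera call takes 0.05 s, during which the arm holds its last target. There are 200 camera calls.

### The job

Pack every slide box standing on the bench flat and upright on the floor of the grey transport case and then close its lid. Next swing both steel hasps over, flat onto the lid, and then lock each one with a T-key from the wooden stand: put the key's foot lengthwise through the slot in hasp and lid until its collar rests on the hasp, turn it a quarter turn so that the foot lies across the slot, and let go. Leave the wash bottle, the beaker and the pipette tip box where they are.

Things in the scene. Friction and masses are not known exactly. Their poses are not given: they have to be found in the camera images.
- case: grey plastic case, fixed, 150 (own x) x 220 (own y) mm outside, walls 8, floor 6 thick, rim at 92 mm (100 with the lid shut). Origin: centre of its underside; own +x points from the hasp side (near the robot) to the lid-hinge side. Inside 134 x 204 mm: three boxes fit only side by side along own y, each with its length along own x.
- lid (a joint): Angle in rad of the case's lid: 0 = shut, 1.57 = upright, 1.65 to 1.85 at the start (leaning away from the robot). Plate 150 x 220 x 8 mm with two slots 58 x 20 mm. Hinge line parallel to case y at case (75, 0, 92) mm, in the lid's lower face. It stays at any angle by friction (up to 5 N at its free edge moves it): push it all the way down.
- lid_edge (a point): middle of the lid's free edge, on the face that is its top when shut; 150 mm from the hinge.
- hasp_l (a joint): Angle in rad of the left (case +y) hasp: 0 = flat on the shut lid, 1.57 = straight up, 2.1 to 2.5 at the start (leaning out towards the robot). Steel plate 110 long from its hinge, 60 wide, 5 thick, with a slot 58 x 20 mm lengthwise in it, 26 to 84 mm from the hinge. It stays at any angle by friction (1 to 2 N at the tip moves it): push it over and all the way down.
- hasp_r (a joint): Angle in rad of the right (case -y) hasp: 0 = flat on the shut lid, 1.57 = straight up, 2.1 to 2.5 at the start (leaning out towards the robot). Steel plate 110 long from its hinge, 60 wide, 5 thick, with a slot 58 x 20 mm lengthwise in it, 26 to 84 mm from the hinge. It stays at any angle by friction (1 to 2 N at the tip moves it): push it over and all the way down.
- hasp_l_tip (a point): middle of the free end of the left hasp, on its outer face (the top one when shut), 110 mm from the hinge line, which is parallel to case y at case (-80, +55, 100) mm, in the plate's lower face (when shut).
- hasp_r_tip (a point): the same point of the right hasp, hinge at case (-80, -55, 100) mm.
- slot_l (a point): fixed point at case (-25, +55, 105) mm: centre of the left slot, level with the top face of the shut hasp; axes as the case's. With lid and hasp shut their slots coincide here: 58 long (case x), 20 wide (case y), 13 mm deep through both; free space below. A seated key's origin is 30 mm below it.
- slot_r (a point): the same for the right slot, at case (-25, -55, 105) mm.
- key_a: T-key, upright, from below: steel cross foot 50 (own x) x 14 (own y) x 10 mm high; round neck 12 dia., 20 long; steel collar 36 dia., 6 thick; black wing grip 56 (own x, in line with the foot) x 14 (own y) x 36 high, top 72 mm above the origin. 0.11 kg. Origin: centre of the foot's underside. Starts in a slot of the stand, collar on its top. Both keys are alike.
- key_b: T-key, upright, from below: steel cross foot 50 (own x) x 14 (own y) x 10 mm high; round neck 12 dia., 20 long; steel collar 36 dia., 6 thick; black wing grip 56 (own x, in line with the foot) x 14 (own y) x 36 high, top 72 mm above the origin. 0.11 kg. Origin: centre of the foot's underside. Starts in a slot of the stand, collar on its top. Both keys are alike.
- stand: wooden stand for the keys, fixed, 100 (own x) x 150 (own y) x 45 mm high, two 61 (own x) x 23 mm through slots at own y = +36 and -36 mm. Origin: centre of its underside.
- box_a: slide box, dark blue plastic, a block 100 (own x) x 54 (own y) x 30 mm high with a straight grip rib standing on its top: 60 long (own x), 16 thick (own y), 28 high, so 58 mm overall; 0.1 to 0.2 kg. Origin: centre of its underside. There are 1 to 3 such boxes; absent ones read None from the start.
- box_b: slide box, dark blue plastic, a block 100 (own x) x 54 (own y) x 30 mm high with a straight grip rib standing on its top: 60 long (own x), 16 thick (own y), 28 high, so 58 mm overall; 0.1 to 0.2 kg. Origin: centre of its underside. There are 1 to 3 such boxes; absent ones read None from the start.
- box_c: slide box, dark blue plastic, a block 100 (own x) x 54 (own y) x 30 mm high with a straight grip rib standing on its top: 60 long (own x), 16 thick (own y), 28 high, so 58 mm overall; 0.1 to 0.2 kg. Origin: centre of its underside. There are 1 to 3 such boxes; absent ones read None from the start.
- wash_bottle: bystander: white wash bottle, red cap, 76 dia. x about 215 mm high; origin centre of its underside.
- beaker: bystander: glass beaker 74 dia. x 95 mm; origin centre of its underside.
- tip_box: bystander: pipette tip box 85 x 125 x 57 mm with blue lid; origin centre of its underside.
There are look-alikes about, which are no part of the job. What is shaped like the key_b but green is not meant.

How it is judged:
On the way, in this order (a step that is already met when the one before it is completed fails the run):
1. every slide box present stands flat in the case, the lid still open (x of box_a in the frame of case between -0.05 and 0.05 m and y of box_a in the frame of case between -0.085 and 0.085 m and z of each of box_a, box_b, box_c in the frame of case below 0.016 m and angle between each of box_a, box_b, box_c's own z axis and vertical below 0.15 rad and x of box_b in the frame of case between -0.05 and 0.05 m and y of box_b in the frame of case between -0.085 and 0.085 m and x of box_c in the frame of case between -0.05 and 0.05 m and y of box_c in the frame of case between -0.085 and 0.085 m and value of joint lid above 0.5 rad), for 0.2 s.
2. the lid is shut, with no hasp over it yet (value of joint lid below 0.05 rad and value of joint each of hasp_l, hasp_r above 0.5 rad), for 0.2 s.
3. both hasps lie flat on the shut lid (value of joint lid below 0.05 rad and value of joint each of hasp_l, hasp_r below 0.06 rad), for 0.2 s.
4. both T-keys are through the slots and turned (all of step 3 and (((horizontal distance between key_a and slot_l below 0.008 m and z of key_a in the frame of slot_l between -0.035 and -0.025 m and angle between key_a's own z axis and vertical below 0.15 rad and angle between the x axis of key_a and the x axis of case, either way round above 1.2 rad and linear speed of key_a below 0.03 m/s) and (horizontal distance between key_b and slot_r below 0.008 m and z of key_b in the frame of slot_r between -0.035 and -0.025 m and angle between key_b's own z axis and vertical below 0.15 rad and angle between the x axis of key_b and the x axis of case, either way round above 1.2 rad and linear speed of key_b below 0.03 m/s)) or ((horizontal distance between key_a and slot_r below 0.008 m and z of key_a in the frame of slot_r between -0.035 and -0.025 m and angle between key_a's own z axis and vertical below 0.15 rad and angle between the x axis of key_a and the x axis of case, either way round above 1.2 rad and linear speed of key_a below 0.03 m/s) and (horizontal distance between key_b and slot_l below 0.008 m and z of key_b in the frame of slot_l between -0.035 and -0.025 m and angle between key_b's own z axis and vertical below 0.15 rad and angle between the x axis of key_b and the x axis of case, either way round above 1.2 rad and linear speed of key_b below 0.03 m/s)))), for 0.2 s.
At the end, for the whole second after the job is handed in: Every present box on the case floor (10 mm), upright (8 deg); lid within 0.05 rad of shut, hasps 0.06 rad of flat; a key in each slot, 8 mm from its centre at most, upright, collar on the hasp (5 mm), foot turned 69 deg or more from the slot's length, at rest (all of step 4 and x of box_a in the frame of case between -0.05 and 0.05 m and y of box_a in the frame of case between -0.085 and 0.085 m and z of each of box_a, box_b, box_c in the frame of case below 0.016 m and angle between each of box_a, box_b, box_c's own z axis and vertical below 0.15 rad and x of box_b in the frame of case between -0.05 and 0.05 m and y of box_b in the frame of case between -0.085 and 0.085 m and x of box_c in the frame of case between -0.05 and 0.05 m and y of box_c in the frame of case between -0.085 and 0.085 m); the robot touches nothing.
It fails at once if the wash bottle is moved by more than 30 mm or tipped (distance of wash_bottle from where it was at the start of the episode above 0.03 m or angle between wash_bottle's own z axis and vertical above 0.4 rad).
It fails at once if the beaker is moved by more than 30 mm or tipped (distance of beaker from where it was at the start of the episode above 0.03 m or angle between beaker's own z axis and vertical above 0.4 rad).
It fails at once if the tip box is moved by more than 30 mm or tipped (distance of tip_box from where it was at the start of the episode above 0.03 m or angle between tip_box's own z axis and vertical above 0.4 rad).
Of box_a, box_b, box_c only 1 to 3 are there at a start; the rules pass over those that are not, and their reading is None.
At some moment in a run one of box_a, box_b, box_c may be knocked a few centimetres aside while the robot is not near it.
It also fails if it takes over 210 s, if anything falls off the work surface, if the arm or the gripper's body presses on something with over 40 N, if the wrist force passes 120 N, or if a joint passes its speed limit or range.

## Working session

There is one attempt and no reset: what is moved stays moved. The work goes in short steps, Python scripts to look and compute and a tool call to move; the robot and the scene stay as the last step left them, time stands still between calls to the robot, and variables do not carry over. Pictures are saved under pics/ and viewed, at most 14 in all, crops included, and the job is handed in when it is done.

Besides the shell and the picture viewer there is one more tool, called after "Emit:" by a JSON object that holds its "fn" and its "kwargs". arm_command: Moves the arm, as the interface text tells. Its arguments: {"type":"object","properties":{"claw":{"type":"array"},"linear":{"type":"array"},"twist":{"type":"array"},"force":{"type":"number"}},"required":["claw","linear","twist"]}

```bash
ls; mkdir -p pics
cat > h.py <<'E'
import numpy as np, cv2
from rig import r
def cam(n):
    c=r.read_camera(n); h=c["color"].shape[0]
    f=h/2/np.tan(np.radians(c["fov_y"])/2)
    c["K"]=np.array([[f,0,c["cx"]],[0,f,c["cy"]],[0,0,1.]]); c["D"]=np.array(c["D"],float)
    c["T"]=np.linalg.inv(np.array(c["extrinsics"])); return c
def rays(c,uv):
    p=cv2.undistortPoints(np.array(uv,float).reshape(-1,1,2),c["K"],c["D"]).reshape(-1,2)
    return np.c_[p,np.ones(len(p))]
def plane(c,uv,z):
    d=rays(c,uv)@c["T"][:3,:3].T; o=c["T"][:3,3]
    return o+d*((z-o[2])/d[:,2])[:,None]
def cloud(c):
    h,w=c["z_map"].shape
    vv,uu=np.mgrid[:h,:w]
    d=rays(c,np.c_[uu.ravel(),vv.ravel()])*c["z_map"].reshape(-1,1)
    return (d@c["T"][:3,:3].T+c["T"][:3,3]).reshape(h,w,3)
def save(c,n): cv2.imwrite(f"pics/{n}.png",c["color"][:,:,::-1])
E
python3 - <<'E'
from h import *
for n in("scene","top"):
    c=cam(n);save(c,n+"0");np.savez(f"{n}0.npz",color=c["color"],P=cloud(c))
    print(n,c["T"][:3,3],c["fov_y"])
print(r.read_state())
E
```

```text
pics
scene [ 1.24869776 -0.39121334  0.85609115] 54.57765625449599
top [0.50222099 0.02036433 1.24193189] 51.190940910918044
{'t': 0.1, 'q': array([ 1.42209219e+00,  3.59301747e-01,  1.11489243e-02, -2.84360509e-04,
       -1.22410265e+00, -2.88107305e-01]), 'joint_vel': array([ 6.52726907e-05, -1.17745651e-03,  2.67896515e-03,  6.57332231e-04,
       -1.34476918e-03,  3.12188227e-04]), 'effort': array([-1.05792911e-03, -5.84764230e+01,  2.94108188e+01,  6.95457861e+00,
       -3.15754281e-03,  8.93320617e-06]), 'tool_pos': array([0.28539373, 0.6111825 , 0.20486982]), 'tool_rot': array([ 9.76233369e-01, -2.16720695e-01, -8.25494707e-05,  7.37113795e-04]), 'contact_force': array([-0.49414126, -0.33460449,  0.3163095 ]), 'moment': array([-0.00814078, -0.02818378, -0.01856939]), 'grasp_force': 0.0, 'opening': 1.0018596871361838}
```

View pics/top0.png

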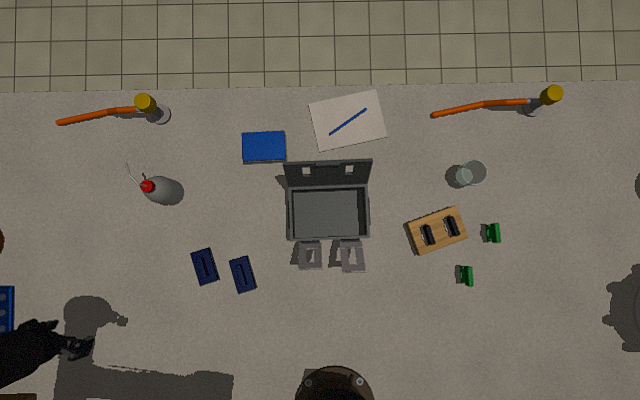

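View pics/scene0.png

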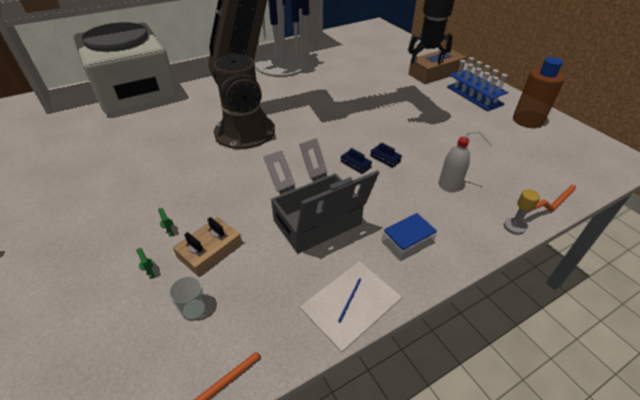

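The top view shows two dark-blue boxes at px (205,266) and (243,274), the open case at (328,212), and hasps at (310,255) and (350,256). The stand is at (436,230). The T-key candidates are black ones at (428,235) and (452,226), both in the stand, and green ones at (491,233) and (465,275). The black pair fits because they are in the stand and not green. I'll confirm with a crop.

Run:
```python
from h import *
d=np.load("top0.npz");P=d["P"];C=d["color"]
crop=C[150:300,180:510];cv2.imwrite("pics/crop1.png",cv2.resize(crop,(792,360),interpolation=cv2.INTER_CUBIC)[:,:,::-1])
hsv=cv2.cvtColor(C,cv2.COLOR_RGB2HSV)
def rect(m,name):
    n,l,s,ce=cv2.connectedComponentsWithStats(m.astype(np.uint8))
    for i in range(1,n):
        if s[i,4]<25: continue
        q=P[l==i]; q=q[np.abs(q[:,2])<.5]
        if len(q)<20: continue
        b=cv2.minAreaRect((q[:,:2]*1000).astype(np.float32))
        print(name,ce[i].round(),s[i,4],"c",np.round(b[0]),"size",np.round(b[1]),"ang",round(b[2],1),"z",np.percentile(q[:,2],[5,50,95]).round(3))
Z=P[:,:,2]; X=P[:,:,0];Y=P[:,:,1]
blue=(hsv[:,:,0]>105)&(hsv[:,:,0]<130)&(hsv[:,:,1]>100)&(X>.1)&(X<.9)
rect(blue&(abs(Z-.03)<.008),"boxtop"); rect(blue&(abs(Z-.058)<.008),"rib")
reg=(X>.1)&(X<.8)&(abs(Y)<.5)
sel=np.zeros_like(blue); sel[150:300,270:390]=1
rect(sel&(abs(Z-.092)<.005),"rim")
sel2=np.zeros_like(blue); sel2[195:260,400:475]=1
rect(sel2&(abs(Z-.045)<.005),"stand")
rect(sel2&(abs(Z-.087)<.01),"key")
sel3=np.zeros_like(blue); sel3[238:275,285:372]=1
rect(sel3&(Z>.12),"hasp")
for u,v in((428,235),(452,226),(310,255),(350,256),(165,190),(264,147),(466,174)): print(u,v,P[v,u].round(3))
```

```text
boxtop [204. 266.] 468 c [414. 366.] size [96. 54.] ang 17.0 z [0.026 0.03  0.034]
boxtop [242. 274.] 480 c [389. 256.] size [97. 53.] ang 16.1 z [0.026 0.03  0.034]
rib [263. 145.] 1205 c [756. 186.] size [ 83. 123.] ang 1.5 z [0.053 0.057 0.061]
rib [201. 267.] 124 c [413. 365.] size [60. 17.] ang 15.9 z [0.052 0.056 0.06 ]
rib [240. 275.] 125 c [387. 256.] size [59. 17.] ang 16.4 z [0.053 0.057 0.06 ]
rim [329. 210.] 813 c [560.   3.] size [153. 220.] ang 1.2 z [0.088 0.092 0.096]
stand [437. 231.] 1335 c [ 502. -311.] size [101. 152.] ang 18.7 z [0.041 0.045 0.049]
key [454. 226.] 111 c [ 513. -345.] size [56. 15.] ang 19.4 z [0.081 0.086 0.09 ]
key [430. 235.] 114 c [ 490. -277.] size [55. 15.] ang 16.3 z [0.081 0.086 0.09 ]
hasp [310. 259.] 417 c [438.  55.] size [54. 59.] ang 0.5 z [0.124 0.165 0.19 ]
hasp [353. 261.] 459 c [432. -55.] size [62. 62.] ang 88.7 z [0.123 0.158 0.178]
428 235 [0.502 0.02  1.242]
452 226 [ 0.513 -0.339  0.084]
310 255 [0.438 0.06  0.001]
350 256 [ 0.432 -0.059 -0.003]
165 190 [0.626 0.438 0.13 ]
264 147 [0.751 0.183 0.058]
466 174 [ 0.668 -0.412  0.006]
```

View pics/crop1.png

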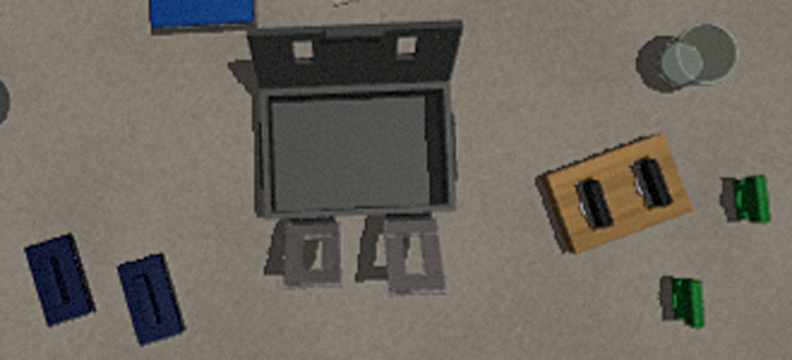

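The crop confirms two dark-blue boxes and two black keys in the wooden stand. The green ones are loose on the bench and are decoys. The sizes and heights match the description: rim 153x220 at 0.092, box tops 97x54 at 0.030, keys at 0.086. Next is a planner that turns waypoints into tool-axis numbers.

```bash
cat > plan.py <<'E'
import sys, json
from h import *
from scipy.spatial.transform import Rotation as R
def down(yaw): return R.from_euler("z",yaw,degrees=True)*R.from_euler("x",180,degrees=True)
def plan(wps):
    """wps: (x,y,z,yaw deg) m; prints per-call linear/twist, split into calls that fit 5 rows"""
    s=r.read_state(); p=np.array(s["tool_pos"]); q=R.from_quat(s["tool_rot"])
    yaw0=np.degrees(np.arctan2(*q.as_matrix()[[1,0],0]))
    print("at",p.round(4),"yaw",round(yaw0,1),"q",np.degrees(s["q"]).round(0),"F",np.round(s["contact_force"],1),"open",round(s["opening"],3),"t",round(s["t"],1))
    for w in wps:
        P1=np.array(w[:3]); q1=down(w[3])
        d=P1-p; rv=(q.inv()*q1).as_rotvec()
        n=int(max(np.ceil(max(np.abs(q.inv().apply(d)))/.1-1e-9),np.ceil(np.linalg.norm(d)/.165),np.ceil(np.degrees(np.linalg.norm(rv))/32),1))
        for i in range(n):
            lin=q.inv().apply(d/n)/.1; tw=rv/n/(np.pi/2)
            rows=int(np.ceil(max(np.linalg.norm(d)/n/.0417,np.degrees(np.linalg.norm(rv))/n/7.16)))
            print(w,"lin",lin.round(3).tolist(),"tw",tw.round(3).tolist(),"rows>=",rows)
            p=p+d/n; q=q*R.from_rotvec(rv/n)
if __name__=="__main__": plan(json.loads(sys.argv[1]))
E
python3 plan.py "[[0.4135,0.3655,0.2,16.5],[0.4135,0.3655,0.11,16.5]]"
```

```text
at [0.2854 0.6112 0.2049] yaw -25.0 q [ 81.  21.   1.  -0. -70. -17.] F [-0.5 -0.3  0.3] open 1.002 t 0.1
[0.4135, 0.3655, 0.2, 16.5] lin [0.733, 0.561, 0.017] tw [0.0, 0.0, -0.154] rows>= 3
[0.4135, 0.3655, 0.2, 16.5] lin [0.578, 0.721, 0.017] tw [0.0, 0.0, -0.154] rows>= 3
[0.4135, 0.3655, 0.2, 16.5] lin [0.389, 0.838, 0.017] tw [0.0, 0.0, -0.154] rows>= 3
[0.4135, 0.3655, 0.11, 16.5] lin [-0.0, 0.0, 0.9] tw [-0.0, -0.0, 0.0] rows>= 3
```

Emit:
{"fn": "arm_command", "kwargs": {"claw": [0,0,0,0,0], "linear": [[0.733,0.561,0.017],[0.733,0.561,0.017],[0.733,0.561,0.017],[0.733,0.561,0.017],[0.733,0.561,0.017]], "twist": [[0,0,-0.154],[0,0,-0.154],[0,0,-0.154],[0,0,-0.154],[0,0,-0.154]], "force": 30}}

```text
t: 0.52
tool_pos: [0.3286, 0.5292, 0.2042]
tool_rot: [0.995, -0.098, -0.0, -0.0]
contact_force: [0.0, 0.4, 0.5]
opening: 1.005
grasp_force: 0.0
```

Emit:
{"fn": "arm_command", "kwargs": {"claw": [60,60,60,60,60], "linear": [[0.578,0.721,0.017],[0.578,0.721,0.017],[0.578,0.721,0.017],[0.578,0.721,0.017],[0.578,0.721,0.017]], "twist": [[0,0,-0.154],[0,0,-0.154],[0,0,-0.154],[0,0,-0.154],[0,0,-0.154]]}}

```text
t: 0.93
tool_pos: [0.3711, 0.4482, 0.2024]
tool_rot: [1.0, 0.023, 0.0, -0.0]
contact_force: [0.5, -0.2, 0.3]
opening: 0.766
grasp_force: 0.0
```

Emit:
{"fn": "arm_command", "kwargs": {"claw": [60,60,60,60,60], "linear": [[0.389,0.838,0.017],[0.389,0.838,0.017],[0.389,0.838,0.017],[0.389,0.838,0.017],[0.389,0.838,0.017]], "twist": [[0,0,-0.154],[0,0,-0.154],[0,0,-0.154],[0,0,-0.154],[0,0,-0.154]]}}

```text
t: 1.35
tool_pos: [0.4139, 0.3668, 0.2006]
tool_rot: [0.99, 0.143, 0.0, -0.0]
contact_force: [-0.8, 0.4, 0.8]
opening: 0.764
grasp_force: 0.0
```

```bash
cat > boxes.py <<'E'
from h import *
def boxes(n):
    c=cam(n);P=cloud(c);hsv=cv2.cvtColor(c["color"],cv2.COLOR_RGB2HSV);Z=P[:,:,2]
    blue=(hsv[:,:,0]>105)&(hsv[:,:,0]<130)&(hsv[:,:,1]>100)
    for nm,z in(("top",.03),("rib",.057),("rib_in",.064)):
        k,l,s,ce=cv2.connectedComponentsWithStats((blue&(abs(Z-z)<.007)).astype(np.uint8))
        for i in range(1,k):
            if s[i,4]<60: continue
            b=cv2.minAreaRect((P[l==i][:,:2]*1000).astype(np.float32))
            print(n,nm,ce[i].round(),"c",np.round(b[0],1),"size",np.round(b[1]),"ang",round(b[2],1))
    return c
if __name__=="__main__":
    save(boxes("wrist"),"wrist1"); boxes("top")
    import subprocess
E
python3 boxes.py; python3 plan.py "[[0.4135,0.3655,0.2,16.5],[0.4135,0.3655,0.047,16.5]]"
```

```text
wrist top [318. 165.] c [415.  366.2] size [98. 52.] ang 16.4
wrist top [408. 209.] c [389.3 257. ] size [99. 53.] ang 15.3
wrist rib [319. 172.] c [415.1 366.2] size [59. 16.] ang 16.5
wrist rib [417. 225.] c [389.1 255.9] size [60. 17.] ang 16.1
wrist rib_in [419. 222.] c [392.5 257. ] size [52. 15.] ang 16.1
top top [205. 266.] c [414.6 365.6] size [97. 53.] ang 17.5
top top [242. 274.] c [388.7 255.8] size [97. 54.] ang 15.4
top rib [263. 146.] c [756.3 185.7] size [ 83. 122.] ang 1.9
top rib [201. 268.] c [412.6 365.7] size [59. 16.] ang 15.7
top rib [240. 275.] c [387.4 255.8] size [59. 17.] ang 16.2
top rib_in [263. 145.] c [755.3 185.2] size [ 81. 122.] ang 2.0
at [0.4135 0.3673 0.2005] yaw 16.6 q [ 62.   9. -15.  -0. -65.  45.] F [-0.3 -0.  -0.5] open 0.769 t 1.4
[0.4135, 0.3655, 0.2, 16.5] lin [-0.005, 0.018, 0.005] tw [-0.0, -0.0, 0.001] rows>= 1
[0.4135, 0.3655, 0.047, 16.5] lin [0.0, -0.0, 0.765] tw [0.0, 0.0, 0.0] rows>= 2
[0.4135, 0.3655, 0.047, 16.5] lin [0.0, -0.0, 0.765] tw [0.0, 0.0, 0.0] rows>= 2
```

Emit:
{"fn": "arm_command", "kwargs": {"claw": [90,90,90,90,90], "linear": [[0.008,0.013,0.3],[0.008,0.013,0.6],[0.008,0.013,0.9],[0.008,0.013,0.9],[0.008,0.013,0.9]], "twist": [[0,0,0],[0,0,0],[0,0,0],[0,0,0],[0,0,0]]}}

```text
t: 1.87
tool_pos: [0.4142, 0.3651, 0.1097]
tool_rot: [0.99, 0.144, -0.001, 0.002]
contact_force: [0.0, 0.0, 1.4]
opening: 0.645
grasp_force: 0.0
```

Emit:
{"fn": "arm_command", "kwargs": {"claw": [90,90,90,90,90], "linear": [[0,0,0.15],[0,0,0.3],[0,0,0.45],[0,0,0.6],[0,0,0.63]], "twist": [[0,0,0],[0,0,0],[0,0,0],[0,0,0],[0,0,0]]}}

```text
t: 2.28
tool_pos: [0.4149, 0.3658, 0.0477]
tool_rot: [0.99, 0.144, 0.0, -0.0]
contact_force: [-0.1, 0.2, 0.0]
opening: 0.649
grasp_force: 0.0
```

Emit:
{"fn": "arm_command", "kwargs": {"claw": [255,255,255,255,255], "linear": [[0,0,0],[0,0,0],[0,0,0],[0,0,0],[0,0,0]], "twist": [[0,0,0],[0,0,0],[0,0,0],[0,0,0],[0,0,0]]}}

```text
t: 2.7
tool_pos: [0.4152, 0.3655, 0.0486]
tool_rot: [0.99, 0.144, 0.001, -0.001]
contact_force: [0.2, -0.3, 0.3]
opening: 0.001
grasp_force: 0.0
```

Emit:
{"fn": "arm_command", "kwargs": {"claw": [255,255,255,255,255], "linear": [[0,0,0],[0,0,0],[0,0,-0.2],[0,0,-0.4],[0,0,-0.6]], "twist": [[0,0,0],[0,0,0],[0,0,0],[0,0,0],[0,0,0]]}}

```text
t: 3.12
tool_pos: [0.4148, 0.3645, 0.1081]
tool_rot: [0.99, 0.144, -0.0, 0.001]
contact_force: [0.1, 0.7, 0.2]
opening: -0.003
grasp_force: 0.0
```

```bash
python3 - <<'E'
from h import *
# refine case pose from the rim's two side walls and near wall, top view
P=np.load("top0.npz")["P"]; Z=P[:,:,2]
m=np.zeros(Z.shape,bool); m[150:245,270:390]=1
q=P[m&(abs(Z-.092)<.004)][:,:2]*1000
for n,s in(("near",q[(q[:,0]<493)&(abs(q[:,1]-3)<90)]),("left",q[(q[:,1]>104)&(abs(q[:,0]-560)<60)]),("right",q[(q[:,1]<-97)&(abs(q[:,0]-560)<60)]),("far",q[(q[:,0]>628)&(abs(q[:,1])<100)])):
    v=cv2.fitLine(s.astype(np.float32),cv2.DIST_HUBER,0,.01,.01).ravel(); print(n,len(s),v.round(3),s.min(0).round(),s.max(0).round())
E
python3 plan.py "[[0.4143,0.366,0.22,16.5],[0.5,0.2,0.22,1.2],[0.56,0.053,0.22,1.2],[0.56,0.053,0.055,1.2]]"
```

```text
near 179 [ 1.60000e-02 -1.00000e+00  4.87581e+02  1.70500e+00] [483. -87.] [492.  92.]
left 122 [1.00000e+00 1.20000e-02 5.60871e+02 1.08332e+02] [501. 104.] [620. 113.]
right 122 [ 1.00000e+00  2.40000e-02  5.60899e+02 -1.03088e+02] [ 502. -108.] [618. -98.]
far 164 [ 1.20000e-02 -1.00000e+00  6.31587e+02 -6.34800e+00] [ 628. -100.] [637. 100.]
at [0.4148 0.3645 0.1081] yaw 16.5 q [ 62.  14. -22.   0. -54.  45.] F [0.1 0.7 0.2] open -0.003 t 3.1
[0.4143, 0.366, 0.22, 16.5] lin [-0.001, -0.007, -0.56] tw [0.0, 0.0, 0.0] rows>= 2
[0.4143, 0.366, 0.22, 16.5] lin [-0.0, -0.007, -0.56] tw [0.0, 0.0, 0.0] rows>= 2
[0.5, 0.2, 0.22, 1.2] lin [0.175, 0.918, 0.0] tw [0.0, -0.0, 0.085] rows>= 3
[0.5, 0.2, 0.22, 1.2] lin [0.296, 0.886, 0.0] tw [0.0, -0.0, 0.085] rows>= 3
[0.56, 0.053, 0.22, 1.2] lin [0.285, 0.741, 0.0] tw [0.0, -0.0, 0.0] rows>= 2
[0.56, 0.053, 0.22, 1.2] lin [0.285, 0.741, 0.0] tw [0.0, -0.0, 0.0] rows>= 2
[0.56, 0.053, 0.055, 1.2] lin [0.0, -0.0, 0.825] tw [-0.0, -0.0, 0.0] rows>= 2
[0.56, 0.053, 0.055, 1.2] lin [0.0, -0.0, 0.825] tw [-0.0, -0.0, 0.0] rows>= 2
```

The gripper closed on nothing, so the box may have been knocked aside. Looking again.

```bash
python3 boxes.py
```

```text
wrist top [315. 186.] c [414.9 366. ] size [98. 52.] ang 16.4
wrist top [432. 243.] c [389.5 257.1] size [99. 53.] ang 15.3
wrist rib [315. 204.] c [414.9 366.4] size [59. 16.] ang 16.6
wrist rib [446. 272.] c [389.4 256.7] size [59. 17.] ang 14.6
wrist rib_in [314. 181.] c [431.3 371.3] size [13. 13.] ang 10.2
wrist rib_in [318. 219.] c [406.2 360.7] size [10.  9.] ang 58.3
wrist rib_in [310. 236.] c [393.7 363.8] size [16.  7.] ang 13.4
wrist rib_in [451. 256.] c [404.5 260.3] size [26. 14.] ang 14.3
wrist rib_in [447. 283.] c [383.9 254.4] size [16. 16.] ang 38.7
wrist rib_in [444. 301.] c [368.9 250.4] size [14. 14.] ang 18.9
top top [205. 266.] c [413.9 365.8] size [96. 54.] ang 16.8
top top [242. 274.] c [388.8 255.6] size [97. 53.] ang 15.5
top rib [263. 146.] c [756.4 185.6] size [ 83. 123.] ang 1.2
top rib [240. 276.] c [387.4 256. ] size [59. 17.] ang 17.9
top rib_in [265. 145.] c [755.6 185.3] size [ 82. 120.] ang 1.2
top rib_in [240. 276.] c [387.8 255.2] size [59. 15.] ang 11.9
```

View pics/wrist1.png

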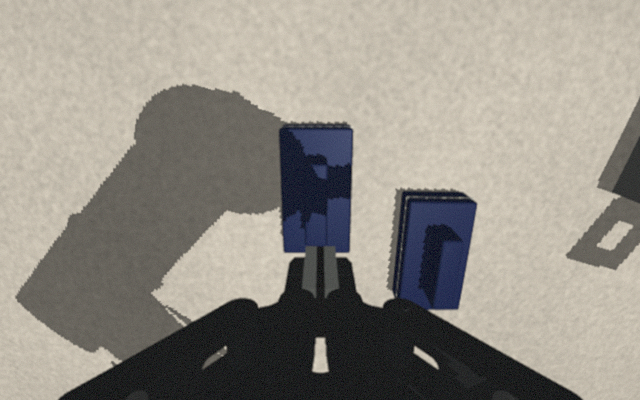

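The box has not moved: the rib is still at (0.415, 0.366), px (315,204). I'll check where the fingertips really are against the reported TCP.

Run:
```python
from h import *
c=cam("wrist");P=cloud(c);save(c,"wrist2");Z=P[:,:,2]
print(r.read_state()["tool_pos"],c["T"].round(3))
for v in range(200,330,10): print(v,[ (P[v,u]*1000).round().astype(int).tolist() for u in (295,312,328,345)])
```

```text
[0.41554432 0.36591994 0.10931813] [[ 0.286 -0.911 -0.297  0.493]
 [-0.958 -0.273 -0.086  0.387]
 [-0.003  0.309 -0.951  0.279]
 [ 0.     0.     0.     1.   ]]
200 [[406, 382, 30], [419, 371, 57], [422, 361, 57], [417, 345, 30]]
210 [[398, 380, 30], [412, 369, 57], [415, 359, 56], [409, 343, 29]]
220 [[390, 378, 29], [405, 367, 57], [408, 356, 56], [401, 340, 30]]
230 [[382, 376, 30], [398, 365, 58], [401, 354, 57], [393, 337, 30]]
240 [[373, 373, 30], [390, 363, 57], [393, 352, 56], [385, 335, 30]]
250 [[365, 371, 29], [426, 371, 144], [428, 364, 144], [376, 332, 29]]
260 [[420, 377, 147], [426, 371, 154], [428, 365, 154], [427, 356, 147]]
270 [[420, 377, 154], [426, 371, 162], [428, 365, 161], [426, 357, 156]]
280 [[421, 376, 163], [426, 371, 168], [427, 365, 168], [493, 387, 279]]
290 [[425, 376, 177], [425, 370, 174], [427, 365, 174], [430, 360, 177]]
300 [[426, 376, 184], [427, 370, 182], [428, 365, 182], [432, 361, 185]]
310 [[425, 376, 188], [427, 370, 188], [429, 366, 188], [430, 361, 189]]
320 [[426, 375, 193], [425, 370, 190], [427, 365, 191], [430, 361, 193]]
```

View pics/wrist2.png

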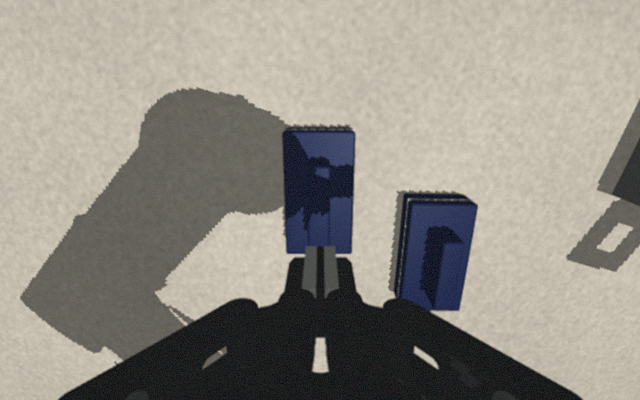

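In the wrist view the fingertip bottom is at px (320,248), which is z≈0.14. The reported TCP would put it at 0.095. I'll cross-check with the other cameras.

Run:
```python
from h import *
for n in("scene","top"):
    c=cam(n);P=cloud(c)
    if n=="scene": save(c,"scene1")
    d=np.hypot(P[:,:,0]-.4155,P[:,:,1]-.366)
    m=(d<.03)&(P[:,:,2]>.07)&(P[:,:,2]<.3); q=P[m]
    print(n,m.sum(),"z pct",np.percentile(q[:,2],[0,1,5,20,50]).round(3) if len(q) else None)
    low=q[q[:,2]<np.percentile(q[:,2],10)] if len(q) else q
    print(low[:8].round(3))
    v,u=np.where(m); print(u.min(),u.max(),v.min(),v.max()) if len(q) else 0
    if n=="scene": cv2.imwrite("pics/scene1c.png",cv2.resize(c["color"][60:200,300:460],(640,560),interpolation=cv2.INTER_CUBIC)[:,:,::-1])
```

```text
scene 274 z pct [0.134 0.136 0.144 0.166 0.204]
[[0.426 0.368 0.152]
 [0.418 0.346 0.151]
 [0.418 0.35  0.149]
 [0.418 0.355 0.148]
 [0.426 0.361 0.15 ]
 [0.429 0.363 0.151]
 [0.425 0.37  0.146]
 [0.415 0.35  0.144]]
386 401 97 129
top 8 z pct [0.179 0.179 0.182 0.188 0.193]
[[0.406 0.347 0.179]]
189 196 264 276
```

View pics/scene1c.png

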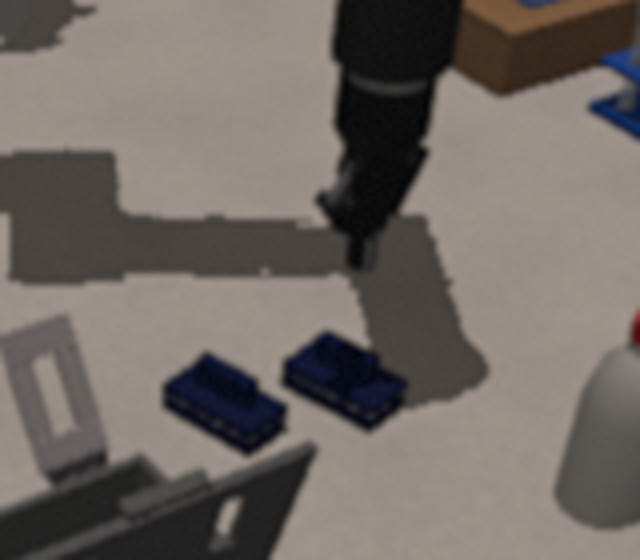

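The scene crop shows the gripper at px (360,250) hovering well above the boxes, with its tip at z≈0.137. That agrees with the wrist view, so the true tip sits about 29 mm above the reported TCP z, and x and y agree. I'll use tip = TCP + 0.029 and regrasp with force checks.

Emit:
{"fn": "arm_command", "kwargs": {"claw": [90,90,90,90,90], "linear": [[0,0,0],[0,0,0.2],[0,0,0.5],[0,0,0.8],[0,0,0.8]], "twist": [[0,0,0],[0,0,0],[0,0,0],[0,0,0],[0,0,0]]}}

```text
t: 3.78
tool_pos: [0.4123, 0.3611, 0.0218]
tool_rot: [0.99, 0.143, -0.003, 0.004]
contact_force: [-0.6, -1.1, -1.0]
opening: 0.651
grasp_force: 0.0
```

Emit:
{"fn": "arm_command", "kwargs": {"claw": [90,90,90,90,90], "linear": [[0,0,0.06],[0,0,0.12],[0,0,0.18],[0,0,0.22],[0,0,0.22]], "twist": [[0,0,0],[0,0,0],[0,0,0],[0,0,0],[0,0,0]]}}

```text
t: 4.2
tool_pos: [0.4149, 0.3649, 0.0055]
tool_rot: [0.99, 0.144, -0.0, -0.0]
contact_force: [0.0, -0.6, 0.4]
opening: 0.652
grasp_force: 0.0
```

Emit:
{"fn": "arm_command", "kwargs": {"claw": [255,255,255,255,255], "linear": [[0,0,0],[0,0,0],[0,0,0],[0,0,0],[0,0,0]], "twist": [[0,0,0],[0,0,0],[0,0,0],[0,0,0],[0,0,0]]}}

```text
t: 4.62
tool_pos: [0.4152, 0.3655, 0.0062]
tool_rot: [0.99, 0.144, 0.0, -0.0]
contact_force: [-1.8, 0.6, 4.1]
opening: 0.181
grasp_force: 32.4
```

Run:
```python
from h import *
c=cam("wrist");P=cloud(c);s=r.read_state();print(s["tool_pos"],s["opening"],s["grasp_force"])
for v in range(220,280,10): print(v,[ (P[v,u]*1000).round().astype(int).tolist() for u in (285,300,320,340,355)])
```

```text
[0.41523838 0.36547812 0.0062488 ] 0.18072469794163593 32.53104329109192
220 [[431, 385, 30], [440, 379, 48], [444, 372, 52], [438, 361, 29], [440, 355, 31]]
230 [[426, 384, 29], [440, 379, 57], [442, 372, 56], [444, 364, 55], [436, 353, 30]]
240 [[421, 382, 29], [436, 378, 57], [438, 370, 56], [440, 363, 55], [431, 351, 30]]
250 [[416, 381, 30], [432, 377, 56], [434, 369, 57], [436, 362, 55], [426, 349, 30]]
260 [[418, 380, 42], [424, 375, 49], [430, 368, 57], [429, 359, 50], [427, 351, 42]]
270 [[422, 380, 57], [424, 374, 57], [426, 367, 57], [429, 359, 58], [430, 354, 57]]
```

The box is gripped: opening 0.18, about 15.4 mm, which matches the 16 mm rib. Planning the carry.

```bash
python3 plan.py "[[0.4152,0.3655,0.15,16.5],[0.5587,0.053,0.15,0.9],[0.5587,0.053,0.014,0.9],[0.5587,0.053,0.16,0.9],[0.3885,0.2563,0.16,15.9]]"
```

```text
at [0.4152 0.3655 0.0062] yaw 16.6 q [ 62.  21. -28.   0. -40.  45.] F [-1.4  1.6  4.4] open 0.181 t 4.7
[0.4152, 0.3655, 0.15, 16.5] lin [0.001, -0.001, -0.719] tw [-0.0, -0.0, 0.0] rows>= 2
[0.4152, 0.3655, 0.15, 16.5] lin [0.0, -0.0, -0.719] tw [-0.0, -0.0, 0.0] rows>= 2
[0.5587, 0.053, 0.15, 0.9] lin [0.122, 0.851, 0.0] tw [0.0, -0.0, 0.043] rows>= 3
[0.5587, 0.053, 0.15, 0.9] lin [0.18, 0.841, 0.0] tw [0.0, -0.0, 0.043] rows>= 3
[0.5587, 0.053, 0.15, 0.9] lin [0.236, 0.827, 0.0] tw [0.0, -0.0, 0.043] rows>= 3
[0.5587, 0.053, 0.15, 0.9] lin [0.292, 0.809, 0.0] tw [0.0, -0.0, 0.043] rows>= 3
[0.5587, 0.053, 0.014, 0.9] lin [0.0, -0.0, 0.68] tw [0.0, 0.0, -0.0] rows>= 2
[0.5587, 0.053, 0.014, 0.9] lin [0.0, -0.0, 0.68] tw [0.0, 0.0, -0.0] rows>= 2
[0.5587, 0.053, 0.16, 0.9] lin [0.0, 0.0, -0.73] tw [-0.0, 0.0, -0.0] rows>= 2
[0.5587, 0.053, 0.16, 0.9] lin [0.0, 0.0, -0.73] tw [-0.0, 0.0, -0.0] rows>= 2
[0.3885, 0.2563, 0.16, 15.9] lin [-0.557, -0.686, -0.0] tw [-0.0, 0.0, -0.056] rows>= 3
[0.3885, 0.2563, 0.16, 15.9] lin [-0.495, -0.732, -0.0] tw [-0.0, 0.0, -0.056] rows>= 3
[0.3885, 0.2563, 0.16, 15.9] lin [-0.429, -0.773, -0.0] tw [-0.0, 0.0, -0.056] rows>= 3
```

Emit:
{"fn": "arm_command", "kwargs": {"claw": [255,255,255,255,255], "linear": [[0,0,-0.15],[0,0,-0.3],[0,0,-0.45],[0,0,-0.6],[0,0,-0.72]], "twist": [[0,0,0],[0,0,0],[0,0,0],[0,0,0],[0,0,0]]}}

```text
t: 5.08
tool_pos: [0.4147, 0.3646, 0.0782]
tool_rot: [0.99, 0.144, -0.0, 0.0]
contact_force: [-0.2, -0.4, -1.8]
opening: 0.189
grasp_force: 31.5
```

Emit:
{"fn": "arm_command", "kwargs": {"claw": [255,255,255,255], "linear": [[0,0,-0.2],[0,0,-0.4],[0,0,-0.6],[0,0,-0.72]], "twist": [[0,0,0],[0,0,0],[0,0,0],[0,0,0]]}}

```text
t: 5.42
tool_pos: [0.4151, 0.3651, 0.1514]
tool_rot: [0.99, 0.144, 0.0, -0.0]
contact_force: [0.2, -0.1, -1.7]
opening: 0.176
grasp_force: 31.6
```

Emit:
{"fn": "arm_command", "kwargs": {"claw": [255,255,255,255], "linear": [[0.03,0.21,0],[0.06,0.42,0],[0.09,0.64,0],[0.122,0.851,0]], "twist": [[0,0,0.01],[0,0,0.02],[0,0,0.03],[0,0,0.043]]}}

```text
t: 5.75
tool_pos: [0.4505, 0.2855, 0.1491]
tool_rot: [0.994, 0.11, -0.001, 0.0]
contact_force: [-1.0, -0.0, -2.4]
opening: 0.18
grasp_force: 31.5
```

Emit:
{"fn": "arm_command", "kwargs": {"claw": [255,255,255,255], "linear": [[0.04,0.21,0],[0.09,0.42,0],[0.13,0.64,0],[0.18,0.841,0]], "twist": [[0,0,0.01],[0,0,0.02],[0,0,0.03],[0,0,0.043]]}}

```text
t: 6.08
tool_pos: [0.4865, 0.2072, 0.1491]
tool_rot: [0.997, 0.076, -0.001, 0.0]
contact_force: [-0.2, 0.1, -2.2]
opening: 0.178
grasp_force: 31.5
```

Emit:
{"fn": "arm_command", "kwargs": {"claw": [255,255,255,255], "linear": [[0.06,0.21,0],[0.12,0.42,0],[0.18,0.62,0],[0.236,0.827,0]], "twist": [[0,0,0.01],[0,0,0.02],[0,0,0.03],[0,0,0.043]]}}

```text
t: 6.42
tool_pos: [0.5226, 0.1294, 0.1491]
tool_rot: [0.999, 0.043, -0.001, 0.0]
contact_force: [-0.3, 0.3, -2.0]
opening: 0.177
grasp_force: 31.5
```

Emit:
{"fn": "arm_command", "kwargs": {"claw": [255,255,255,255,255], "linear": [[0.07,0.2,0],[0.15,0.4,0],[0.22,0.6,0],[0.292,0.809,0],[0.292,0.809,0]], "twist": [[0,0,0.01],[0,0,0.02],[0,0,0.03],[0,0,0.043],[0,0,0.043]]}}

```text
t: 6.83
tool_pos: [0.5592, 0.0497, 0.1488]
tool_rot: [1.0, 0.008, -0.001, 0.0]
contact_force: [-0.2, 0.9, -1.9]
opening: 0.179
grasp_force: 31.5
```

```bash
python3 - <<'E'
from h import *
c=cam("wrist");save(c,"wrist3")
E
python3 plan.py "[[0.5587,0.053,0.014,0.9]]"
```

```text
at [0.5587 0.0508 0.1488] yaw 0.9 q [ 25.  13. -18.  -0. -59.  66.] F [-0.4  0.8 -1.8] open 0.185 t 6.9
[0.5587, 0.053, 0.014, 0.9] lin [0.001, -0.011, 0.674] tw [0.0, 0.001, 0.0] rows>= 2
[0.5587, 0.053, 0.014, 0.9] lin [0.001, -0.011, 0.674] tw [0.0, 0.001, 0.0] rows>= 2
```

View pics/wrist3.png

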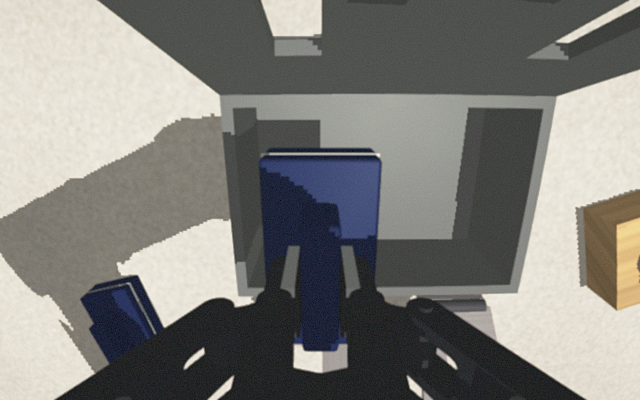

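The wrist view shows the box hanging over the left half of the case, px (320,230), square to its walls (rim px 220–555). Lowering it.

Emit:
{"fn": "arm_command", "kwargs": {"claw": [255,255,255,255,255], "linear": [[0,0,0.15],[0,0,0.3],[0,0,0.45],[0,0,0.6],[0,0,0.7]], "twist": [[0,0,0],[0,0,0],[0,0,0],[0,0,0],[0,0,0]]}}

```text
t: 7.3
tool_pos: [0.5577, 0.0528, 0.0779]
tool_rot: [1.0, 0.01, -0.001, 0.0]
contact_force: [0.1, -0.2, -2.4]
opening: 0.178
grasp_force: 31.5
```

Emit:
{"fn": "arm_command", "kwargs": {"claw": [255,255,255,255,255], "linear": [[0,0,0.15],[0,0,0.3],[0,0,0.45],[0,0,0.58],[0,0,0.64]], "twist": [[0,0,0],[0,0,0],[0,0,0],[0,0,0],[0,0,0]]}}

```text
t: 7.72
tool_pos: [0.5576, 0.0525, 0.014]
tool_rot: [1.0, 0.01, -0.001, 0.0]
contact_force: [-13.5, 3.8, 47.6]
opening: 0.181
grasp_force: 39.7
```

Emit:
{"fn": "arm_command", "kwargs": {"claw": [255,255,120,120,120], "linear": [[0,0,0.01],[0,0,0.01],[0,0,0.01],[0,0,0.01],[0,0,0.01]], "twist": [[0,0,0],[0,0,0],[0,0,0],[0,0,0],[0,0,0]]}}

```text
t: 8.13
tool_pos: [0.559, 0.0516, 0.0152]
tool_rot: [1.0, 0.009, -0.0, 0.001]
contact_force: [-2.0, -5.2, 3.7]
opening: 0.532
grasp_force: 0.0
```

Emit:
{"fn": "arm_command", "kwargs": {"claw": [120,120,120,120,120], "linear": [[0,0,-0.1],[0,0,-0.3],[0,0,-0.5],[0,0,-0.7],[0,0,-0.75]], "twist": [[0,0,0],[0,0,0],[0,0,0],[0,0,0],[0,0,0]]}}

```text
t: 8.55
tool_pos: [0.5612, 0.0533, 0.094]
tool_rot: [1.0, 0.01, 0.003, -0.001]
contact_force: [-0.0, 0.5, 0.6]
opening: 0.529
grasp_force: 0.0
```

Emit:
{"fn": "arm_command", "kwargs": {"claw": [90,90,90,90,90], "linear": [[0,0,-0.3],[0,0,-0.6],[0,0,-0.7],[0,0,-0.7],[0,0,-0.7]], "twist": [[0,0,0],[0,0,0],[0,0,0],[0,0,0],[0,0,0]]}}

```text
t: 8.97
tool_pos: [0.5592, 0.0529, 0.1605]
tool_rot: [1.0, 0.009, 0.001, -0.001]
contact_force: [1.2, 0.1, -0.7]
opening: 0.645
grasp_force: 0.0
```

```bash
python3 -c "
from boxes import *
boxes('top');boxes('wrist')"; python3 plan.py "[[0.3885,0.2563,0.15,15.9],[0.3885,0.2563,0.006,15.9]]"
```

```text
top top [248. 277.] c [382.8 246.3] size [81. 38.] ang 15.1
top rib [263. 146.] c [756.4 185.9] size [ 83. 123.] ang 1.8
top rib [241. 276.] c [387.3 253.6] size [58. 12.] ang 12.3
top rib_in [264. 146.] c [755.5 185. ] size [ 81. 119.] ang 1.9
wrist top [120. 297.] c [419.7 262.2] size [38. 53.] ang 15.3
wrist rib [320. 151.] c [587.2  51.9] size [16.  4.] ang 88.6
wrist rib [109. 324.] c [409.1 259.4] size [20. 17.] ang 21.1
wrist rib_in [319. 185.] c [559.5  51.3] size [59. 16.] ang 1.4
at [0.5583 0.0525 0.1589] yaw 1.1 q [ 25.  12. -18.  -0. -60.  66.] F [ 0.1  0.3 -0.4] open 0.651 t 9.1
[0.3885, 0.2563, 0.15, 15.9] lin [-0.553, -0.69, 0.03] tw [-0.0, 0.0, -0.055] rows>= 3
[0.3885, 0.2563, 0.15, 15.9] lin [-0.492, -0.735, 0.03] tw [-0.0, 0.0, -0.055] rows>= 3
[0.3885, 0.2563, 0.15, 15.9] lin [-0.427, -0.775, 0.03] tw [-0.0, 0.0, -0.055] rows>= 3
[0.3885, 0.2563, 0.006, 15.9] lin [0.0, -0.0, 0.72] tw [-0.0, -0.0, -0.0] rows>= 2
[0.3885, 0.2563, 0.006, 15.9] lin [0.0, -0.0, 0.72] tw [-0.0, -0.0, -0.0] rows>= 2
```

Box 1 is in: the rib is at (0.5595, 0.0513), at the right height inside. The landing reached 47 N, so I'll set the next one down slower. Now box 2.

Emit:
{"fn": "arm_command", "kwargs": {"claw": [90,90,90,90,90], "linear": [[-0.18,-0.23,0.01],[-0.37,-0.46,0.02],[-0.553,-0.69,0.03],[-0.553,-0.69,0.03],[-0.553,-0.69,0.03]], "twist": [[0,0,-0.02],[0,0,-0.04],[0,0,-0.055],[0,0,-0.055],[0,0,-0.055]]}}

```text
t: 9.48
tool_pos: [0.5012, 0.1212, 0.1558]
tool_rot: [0.999, 0.054, -0.001, 0.0]
contact_force: [-0.1, 0.1, 0.9]
opening: 0.648
grasp_force: 0.0
```

Emit:
{"fn": "arm_command", "kwargs": {"claw": [90,90,90,90,90], "linear": [[-0.16,-0.25,0.01],[-0.33,-0.5,0.02],[-0.492,-0.735,0.03],[-0.492,-0.735,0.03],[-0.492,-0.735,0.03]], "twist": [[0,0,-0.02],[0,0,-0.04],[0,0,-0.055],[0,0,-0.055],[0,0,-0.055]]}}

```text
t: 9.9
tool_pos: [0.4454, 0.1888, 0.1531]
tool_rot: [0.995, 0.096, -0.0, 0.0]
contact_force: [0.3, 0.4, 0.5]
opening: 0.65
grasp_force: 0.0
```

Emit:
{"fn": "arm_command", "kwargs": {"claw": [90,90,90,90,90], "linear": [[-0.14,-0.26,0.01],[-0.29,-0.52,0.02],[-0.427,-0.775,0.03],[-0.427,-0.775,0.03],[-0.427,-0.775,0.03]], "twist": [[0,0,-0.02],[0,0,-0.04],[0,0,-0.055],[0,0,-0.055],[0,0,-0.055]]}}

```text
t: 10.32
tool_pos: [0.3892, 0.2565, 0.1503]
tool_rot: [0.99, 0.139, -0.0, 0.0]
contact_force: [0.4, -0.2, 0.1]
opening: 0.647
grasp_force: 0.0
```

```bash
python3 -c "
from boxes import *
boxes('wrist')"; python3 plan.py "[[0.3890,0.2566,0.07,15.9],[0.3890,0.2566,0.0065,15.9]]"
```

```text
wrist top [317. 178.] c [389.5 256. ] size [98. 52.] ang 15.6
wrist rib [626.  61.] c [556.4  59.2] size [60. 13.] ang 12.6
wrist rib [318. 188.] c [389.3 256.1] size [60. 16.] ang 16.2
wrist rib_in [631.  73.] c [551.   52.6] size [46. 16.] ang 2.4
wrist rib_in [318. 198.] c [381.  254.7] size [11. 10.] ang 15.2
at [0.3895 0.256  0.1503] yaw 15.9 q [ 58.   3. -29.   0. -57.  48.] F [ 0.6 -1.   0.4] open 0.65 t 10.4
[0.389, 0.2566, 0.07, 15.9] lin [-0.003, -0.008, 0.803] tw [0.0, 0.0, 0.0] rows>= 2
[0.389, 0.2566, 0.0065, 15.9] lin [0.0, -0.0, 0.635] tw [-0.0, 0.0, 0.0] rows>= 2
```

Emit:
{"fn": "arm_command", "kwargs": {"claw": [90,90,90,90,90], "linear": [[0,0,0.25],[0,0,0.5],[0,0,0.75],[0,0,0.8],[0,0,0.8]], "twist": [[0,0,0],[0,0,0],[0,0,0],[0,0,0],[0,0,0]]}}

```text
t: 10.78
tool_pos: [0.3891, 0.2543, 0.0691]
tool_rot: [0.991, 0.137, -0.001, 0.002]
contact_force: [0.5, -0.3, 0.6]
opening: 0.651
grasp_force: 0.0
```

Emit:
{"fn": "arm_command", "kwargs": {"claw": [90,90,90,90,90], "linear": [[0,0,0.18],[0,0,0.36],[0,0,0.54],[0,0,0.64],[0,0,0.64]], "twist": [[0,0,0],[0,0,0],[0,0,0],[0,0,0],[0,0,0]]}}

```text
t: 11.2
tool_pos: [0.3894, 0.2557, 0.0061]
tool_rot: [0.99, 0.138, -0.001, 0.001]
contact_force: [-0.4, 0.2, 0.6]
opening: 0.649
grasp_force: 0.0
```

Emit:
{"fn": "arm_command", "kwargs": {"claw": [255,255,255,255,255], "linear": [[0,0,0],[0,0,0],[0,0,0],[0,0,0],[0,0,0]], "twist": [[0,0,0],[0,0,0],[0,0,0],[0,0,0],[0,0,0]]}}

```text
t: 11.62
tool_pos: [0.3898, 0.2573, 0.0078]
tool_rot: [0.99, 0.139, 0.001, -0.001]
contact_force: [-0.8, 0.4, 6.8]
opening: 0.182
grasp_force: 37.4
```

Emit:
{"fn": "arm_command", "kwargs": {"claw": [255,255,255,255,255], "linear": [[0,0,-0.15],[0,0,-0.3],[0,0,-0.45],[0,0,-0.6],[0,0,-0.72]], "twist": [[0,0,0],[0,0,0],[0,0,0],[0,0,0],[0,0,0]]}}

```text
t: 12.03
tool_pos: [0.3889, 0.2564, 0.0798]
tool_rot: [0.99, 0.139, 0.0, -0.0]
contact_force: [-0.0, 0.0, -2.2]
opening: 0.18
grasp_force: 36.1
```

Emit:
{"fn": "arm_command", "kwargs": {"claw": [255,255,255,255,255], "linear": [[0,0,-0.2],[0,0,-0.4],[0,0,-0.6],[0,0,-0.8],[0,0,-0.8]], "twist": [[0,0,0],[0,0,0],[0,0,0],[0,0,0],[0,0,0]]}}

```text
t: 12.45
tool_pos: [0.3904, 0.2578, 0.1626]
tool_rot: [0.99, 0.139, 0.002, -0.002]
contact_force: [1.1, 0.1, -1.4]
opening: 0.182
grasp_force: 36.3
```

```bash
python3 plan.py "[[0.55,0.16,0.158,0.9],[0.5603,-0.049,0.158,0.9],[0.5603,-0.049,0.04,0.9]]"
```

```text
at [0.3904 0.2578 0.1626] yaw 16.0 q [ 58.   3. -28.   0. -59.  48.] F [ 1.1  0.1 -1.4] open 0.182 t 12.4
[0.55, 0.16, 0.158, 0.9] lin [0.632, 0.69, 0.024] tw [-0.001, -0.002, 0.084] rows>= 3
[0.55, 0.16, 0.158, 0.9] lin [0.717, 0.601, 0.024] tw [-0.001, -0.002, 0.084] rows>= 3
[0.5603, -0.049, 0.158, 0.9] lin [0.023, 0.697, 0.0] tw [0.0, 0.0, 0.0] rows>= 2
[0.5603, -0.049, 0.158, 0.9] lin [0.023, 0.697, 0.0] tw [0.0, 0.0, 0.0] rows>= 2
[0.5603, -0.049, 0.158, 0.9] lin [0.023, 0.697, 0.0] tw [0.0, 0.0, 0.0] rows>= 2
[0.5603, -0.049, 0.04, 0.9] lin [0.0, 0.0, 0.59] tw [0.0, 0.0, 0.0] rows>= 2
[0.5603, -0.049, 0.04, 0.9] lin [0.0, 0.0, 0.59] tw [0.0, 0.0, 0.0] rows>= 2
```

Emit:
{"fn": "arm_command", "kwargs": {"claw": [255,255,255,255,255], "linear": [[0.16,0.17,0.01],[0.32,0.35,0.01],[0.47,0.52,0.02],[0.632,0.69,0.024],[0.632,0.69,0.024]], "twist": [[0,0,0.02],[0,0,0.04],[0,0,0.06],[0,0,0.084],[0,0,0.084]]}}

```text
t: 12.87
tool_pos: [0.4706, 0.2058, 0.1555]
tool_rot: [0.997, 0.071, -0.0, 0.0]
contact_force: [0.2, 0.7, -1.6]
opening: 0.182
grasp_force: 36.1
```

Emit:
{"fn": "arm_command", "kwargs": {"claw": [255,255,255,255,255], "linear": [[0.18,0.15,0.01],[0.36,0.3,0.01],[0.54,0.45,0.02],[0.717,0.601,0.024],[0.717,0.601,0.024]], "twist": [[0,0,0.02],[0,0,0.04],[0,0,0.06],[0,0,0.084],[0,0,0.084]]}}

```text
t: 13.28
tool_pos: [0.5503, 0.1567, 0.1528]
tool_rot: [1.0, 0.005, -0.0, 0.001]
contact_force: [0.0, 0.2, -1.4]
opening: 0.181
grasp_force: 36.2
```

Emit:
{"fn": "arm_command", "kwargs": {"claw": [255,255,255,255], "linear": [[0.01,0.2,0],[0.01,0.4,0],[0.02,0.6,0],[0.023,0.697,0]], "twist": [[0,0,0],[0,0,0],[0,0,0],[0,0,0]]}}

```text
t: 13.62
tool_pos: [0.5507, 0.0872, 0.1533]
tool_rot: [1.0, 0.007, -0.001, 0.0]
contact_force: [0.6, 1.1, -1.4]
opening: 0.175
grasp_force: 36.2
```

Emit:
{"fn": "arm_command", "kwargs": {"claw": [255,255,255,255], "linear": [[0.01,0.2,0],[0.01,0.4,0],[0.02,0.6,0],[0.023,0.697,0]], "twist": [[0,0,0],[0,0,0],[0,0,0],[0,0,0]]}}

```text
t: 13.95
tool_pos: [0.5543, 0.0178, 0.1536]
tool_rot: [1.0, 0.007, -0.0, 0.0]
contact_force: [0.3, 1.1, -1.8]
opening: 0.179
grasp_force: 36.2
```

Emit:
{"fn": "arm_command", "kwargs": {"claw": [255,255,255,255,255], "linear": [[0.01,0.2,0],[0.01,0.4,0],[0.02,0.6,0],[0.023,0.697,0],[0.023,0.697,0]], "twist": [[0,0,0],[0,0,0],[0,0,0],[0,0,0],[0,0,0]]}}

```text
t: 14.37
tool_pos: [0.558, -0.0517, 0.1536]
tool_rot: [1.0, 0.006, -0.0, 0.0]
contact_force: [0.5, 0.5, -2.3]
opening: 0.178
grasp_force: 36.2
```

```bash
python3 plan.py "[[0.5603,-0.049,0.04,0.9]]"
```

```text
at [ 0.558  -0.0517  0.1536] yaw 0.7 q [ 15.  12. -18.  -0. -60.  76.] F [ 0.5  0.5 -2.3] open 0.178 t 14.4
[0.5603, -0.049, 0.04, 0.9] lin [0.012, -0.014, 0.568] tw [0.0, 0.0, -0.001] rows>= 2
[0.5603, -0.049, 0.04, 0.9] lin [0.012, -0.014, 0.568] tw [0.0, 0.0, -0.001] rows>= 2
```

Emit:
{"fn": "arm_command", "kwargs": {"claw": [255,255,255,255,255], "linear": [[0.01,-0.02,0.2],[0.02,-0.02,0.4],[0.02,-0.02,0.6],[0.02,-0.02,0.8],[0.02,-0.02,0.95]], "twist": [[0,0,0],[0,0,0],[0,0,0],[0,0,0],[0,0,0]]}}

```text
t: 14.78
tool_pos: [0.5595, -0.0476, 0.0572]
tool_rot: [1.0, 0.007, -0.001, -0.0]
contact_force: [0.4, -0.1, -2.3]
opening: 0.18
grasp_force: 36.1
```

Emit:
{"fn": "arm_command", "kwargs": {"claw": [255,255,255,255,255], "linear": [[0,0,0.2],[0,0,0.3],[0,0,0.35],[0,0,0.39],[0,0,0.41]], "twist": [[0,0,0],[0,0,0],[0,0,0],[0,0,0],[0,0,0]]}}

```text
t: 15.2
tool_pos: [0.5606, -0.0482, 0.0179]
tool_rot: [1.0, 0.007, 0.0, 0.0]
contact_force: [0.7, 0.1, -2.0]
opening: 0.177
grasp_force: 36.1
```

Emit:
{"fn": "arm_command", "kwargs": {"claw": [120,120,120,120], "linear": [[0,0,0],[0,0,0],[0,0,0],[0,0,0]], "twist": [[0,0,0],[0,0,0],[0,0,0],[0,0,0]]}}

```text
t: 15.53
tool_pos: [0.5613, -0.0481, 0.0189]
tool_rot: [1.0, 0.007, 0.001, -0.0]
contact_force: [-0.2, 4.7, 2.7]
opening: 0.53
grasp_force: 2.1
```

Emit:
{"fn": "arm_command", "kwargs": {"claw": [120,120,120,120,120], "linear": [[0,0,-0.1],[0,0,-0.3],[0,0,-0.5],[0,0,-0.7],[0,0,-0.9]], "twist": [[0,0,0],[0,0,0],[0,0,0],[0,0,0],[0,0,0]]}}

```text
t: 15.95
tool_pos: [0.5601, -0.049, 0.1097]
tool_rot: [1.0, 0.007, 0.0, 0.0]
contact_force: [0.7, -1.1, -0.1]
opening: 0.529
grasp_force: 0.0
```

Emit:
{"fn": "arm_command", "kwargs": {"claw": [120,120,120,120,120], "linear": [[0,0,-0.3],[0,0,-0.6],[0,0,-0.9],[0,0,-1],[0,0,-1]], "twist": [[0,0,0],[0,0,0],[0,0,0],[0,0,0],[0,0,0]]}}

```text
t: 16.37
tool_pos: [0.5619, -0.0488, 0.2123]
tool_rot: [1.0, 0.007, 0.003, -0.0]
contact_force: [1.0, 0.6, -0.6]
opening: 0.528
grasp_force: 0.0
```

```bash
python3 -c "
from boxes import *
boxes('top');c=boxes('wrist');save(c,'wrist4')
P=cloud(cam('top'));np.save('P2.npy',P)
for y0 in(-.055,.0,.055):
  for nm,x0,x1 in(('lid',.625,.72),('hasp',.38,.475)):
    m=(P[...,0]>x0)&(P[...,0]<x1)&(abs(P[...,1]-y0)<.025)&(P[...,2]>.12)&(P[...,2]<.26);q=P[m]
    if len(q): i=np.argsort(q[:,2])[-6:];print(nm,y0,q[i].mean(0).round(3),q[:,0].min().round(3),q[:,0].max().round(3))
"; python3 plan.py "[]"
```

```text
top rib [263. 146.] c [756.2 185.5] size [ 84. 123.] ang 1.4
top rib_in [263. 146.] c [755.2 185.3] size [ 82. 121.] ang 1.4
wrist rib [222. 168.] c [560.4  45.1] size [60. 14.] ang 11.8
wrist rib_in [215. 173.] c [558.8  50.9] size [59. 17.] ang 0.2
wrist rib_in [319. 173.] c [560.4 -49.8] size [59. 16.] ang 0.4
lid -0.055 [ 0.676 -0.049  0.239] 0.66 0.68
hasp -0.055 [ 0.404 -0.052  0.181] 0.401 0.465
lid 0.0 [ 0.67  -0.001  0.247] 0.65 0.679
hasp 0.0 [ 0.447 -0.025  0.136] 0.426 0.461
lid 0.055 [0.669 0.032 0.243] 0.64 0.678
hasp 0.055 [0.415 0.054 0.192] 0.412 0.466
at [ 0.5595 -0.0488  0.2073] yaw 0.8 q [ 15.  10. -14.  -0. -67.  76.] F [ 0.   0.8 -0.5] open 0.527 t 16.5
```

View pics/wrist4.png

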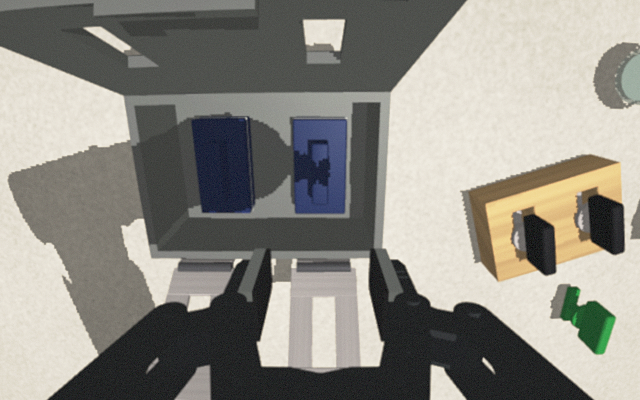

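Both boxes lie flat in the case, at px (222,165) and (319,165), and there's no third box. The lid's free edge is at x≈0.676, z≈0.245. Now going behind the lid with the fingers shut.

```bash
python3 plan.py "[[0.5595,-0.0488,0.27,0.9],[0.735,0,0.27,0.9],[0.735,0,0.185,0.9],[0.609,0,0.183,0.9],[0.563,0,0.157,0.9],[0.536,0,0.123,0.9],[0.523,0,0.088,0.9],[0.521,0,0.072,0.9]]"
```

```text
at [ 0.5595 -0.0488  0.2073] yaw 0.8 q [ 15.  10. -14.  -0. -67.  76.] F [ 0.   0.8 -0.5] open 0.527 t 16.5
[0.5595, -0.0488, 0.27, 0.9] lin [-0.0, 0.0, -0.627] tw [-0.0, 0.001, -0.001] rows>= 2
[0.735, 0, 0.27, 0.9] lin [0.881, -0.23, -0.0] tw [0.0, -0.0, 0.0] rows>= 3
[0.735, 0, 0.27, 0.9] lin [0.881, -0.23, -0.0] tw [0.0, -0.0, 0.0] rows>= 3
[0.735, 0, 0.185, 0.9] lin [0.0, -0.0, 0.85] tw [-0.0, -0.0, 0.0] rows>= 3
[0.609, 0, 0.183, 0.9] lin [-0.63, -0.01, 0.01] tw [0.0, 0.0, 0.0] rows>= 2
[0.609, 0, 0.183, 0.9] lin [-0.63, -0.01, 0.01] tw [0.0, 0.0, 0.0] rows>= 2
[0.563, 0, 0.157, 0.9] lin [-0.46, -0.007, 0.26] tw [0.0, 0.0, 0.0] rows>= 2
[0.536, 0, 0.123, 0.9] lin [-0.27, -0.004, 0.34] tw [0.0, 0.0, 0.0] rows>= 2
[0.523, 0, 0.088, 0.9] lin [-0.13, -0.002, 0.35] tw [0.0, 0.0, 0.0] rows>= 1
[0.521, 0, 0.072, 0.9] lin [-0.02, -0.0, 0.16] tw [0.0, 0.0, 0.0] rows>= 1
```

Emit:
{"fn": "arm_command", "kwargs": {"claw": [255,255,255,255], "linear": [[0,0,-0.3],[0,0,-0.63],[0,0,-0.63],[0,0,-0.63]], "twist": [[0,0,0],[0,0,0],[0,0,0],[0,0,0]]}}

```text
t: 16.85
tool_pos: [0.5607, -0.0486, 0.2714]
tool_rot: [1.0, 0.007, 0.001, -0.0]
contact_force: [-0.3, 0.4, -1.3]
opening: 0.001
grasp_force: 0.0
```

Emit:
{"fn": "arm_command", "kwargs": {"claw": [255,255,255,255], "linear": [[0.22,-0.06,0],[0.44,-0.12,0],[0.66,-0.17,0],[0.88,-0.23,0]], "twist": [[0,0,0],[0,0,0],[0,0,0],[0,0,0]]}}

```text
t: 17.18
tool_pos: [0.6479, -0.0243, 0.2685]
tool_rot: [1.0, 0.007, -0.002, 0.0]
contact_force: [0.3, 0.6, 0.7]
opening: 0.002
grasp_force: 0.0
```

Emit:
{"fn": "arm_command", "kwargs": {"claw": [255,255,255,255,255], "linear": [[0.22,-0.06,0],[0.44,-0.12,0],[0.66,-0.17,0],[0.88,-0.23,0],[0.88,-0.23,0]], "twist": [[0,0,0],[0,0,0],[0,0,0],[0,0,0],[0,0,0]]}}

```text
t: 17.6
tool_pos: [0.7372, 0.0008, 0.2656]
tool_rot: [1.0, 0.007, -0.003, 0.001]
contact_force: [-0.5, -1.0, -1.1]
opening: -0.003
grasp_force: 0.0
```

Emit:
{"fn": "arm_command", "kwargs": {"claw": [255,255,255,255,255], "linear": [[0,0,0.25],[0,0,0.5],[0,0,0.75],[0,0,0.85],[0,0,0.85]], "twist": [[0,0,0],[0,0,0],[0,0,0],[0,0,0],[0,0,0]]}}

```text
t: 18.02
tool_pos: [0.733, -0.0005, 0.1808]
tool_rot: [1.0, 0.007, -0.004, 0.001]
contact_force: [0.7, -0.2, -0.4]
opening: 0.002
grasp_force: 0.0
```

Emit:
{"fn": "arm_command", "kwargs": {"claw": [255,255,255,255,255], "linear": [[-0.13,0,0],[-0.26,0,0],[-0.38,-0.01,0],[-0.51,-0.01,0.01],[-0.63,-0.01,0.01]], "twist": [[0,0,0],[0,0,0],[0,0,0],[0,0,0],[0,0,0]]}}

```text
t: 18.43
tool_pos: [0.6738, -0.0, 0.1871]
tool_rot: [1.0, 0.007, 0.002, 0.0]
contact_force: [3.3, -0.0, 3.3]
opening: -0.001
grasp_force: 1.6
```

```bash
cat > j.py <<'E'
from h import *
P=cloud(cam('top'));s=r.read_state();print("F",np.round(s["contact_force"],1),s["tool_pos"].round(4))
for nm,x0,x1,ys in(('lid',.48,.72,(-.055,0,.055)),('hasp',.38,.6,(-.055,.055))):
  for y0 in ys:
    m=(P[...,0]>x0)&(P[...,0]<x1)&(abs(P[...,1]-y0)<.03)&(P[...,2]>.09)&(P[...,2]<.26);q=P[m]
    if len(q): i=np.argsort(q[:,2])[-8:];print(nm,y0,np.median(q[i],0).round(3),"xrange",q[:,0].min().round(3),q[:,0].max().round(3),"zmed",np.median(q[:,2]).round(4))
E
python3 j.py; python3 plan.py "[[0.609,0,0.183,0.9]]"
```

```text
F [-2.2  0.4 -1.4] [ 0.6719 -0.      0.1875]
lid -0.055 [ 0.658 -0.057  0.243] xrange 0.48 0.662 zmed 0.1539
lid 0 [0.647 0.006 0.25 ] xrange 0.481 0.658 zmed 0.1498
lid 0.055 [0.65  0.03  0.249] xrange 0.48 0.66 zmed 0.1587
hasp -0.055 [ 0.404 -0.054  0.181] xrange 0.401 0.492 zmed 0.1379
hasp 0.055 [0.415 0.056 0.192] xrange 0.411 0.489 zmed 0.1424
at [ 0.6719 -0.      0.1875] yaw 0.8 q [ 17.  21.  -1.   0. -68.  74.] F [-2.2  0.4 -1.4] open -0.006 t 18.5
[0.609, 0, 0.183, 0.9] lin [-0.629, -0.009, 0.043] tw [-0.0, -0.002, -0.001] rows>= 2
```

The lid is moving with the finger. Following the arc down.

Emit:
{"fn": "arm_command", "kwargs": {"claw": [255,255,255,255,255], "linear": [[-0.13,0,0.01],[-0.26,0,0.02],[-0.38,-0.01,0.03],[-0.51,-0.01,0.04],[-0.63,-0.01,0.04]], "twist": [[0,0,0],[0,0,0],[0,0,0],[0,0,0],[0,0,0]]}}

```text
t: 18.9
tool_pos: [0.6104, 0.0001, 0.1821]
tool_rot: [1.0, 0.007, 0.001, -0.0]
contact_force: [2.2, 1.0, -0.8]
opening: -0.001
grasp_force: 1.1
```

Emit:
{"fn": "arm_command", "kwargs": {"claw": [255,255,255,255,255], "linear": [[-0.1,0,0.04],[-0.2,0,0.09],[-0.3,0,0.15],[-0.4,0,0.21],[-0.46,-0.01,0.26]], "twist": [[0,0,0],[0,0,0],[0,0,0],[0,0,0],[0,0,0]]}}

```text
t: 19.32
tool_pos: [0.5639, 0.0003, 0.156]
tool_rot: [1.0, 0.007, 0.001, -0.0]
contact_force: [0.6, -0.8, 0.4]
opening: 0.002
grasp_force: 0.8
```

Emit:
{"fn": "arm_command", "kwargs": {"claw": [255,255,255,255,255], "linear": [[-0.06,0,0.06],[-0.12,0,0.13],[-0.18,0,0.2],[-0.23,0,0.27],[-0.27,0,0.34]], "twist": [[0,0,0],[0,0,0],[0,0,0],[0,0,0],[0,0,0]]}}

```text
t: 19.73
tool_pos: [0.5362, 0.0001, 0.1201]
tool_rot: [1.0, 0.007, 0.0, -0.0]
contact_force: [1.7, 1.0, 0.6]
opening: -0.003
grasp_force: 0.6
```

Emit:
{"fn": "arm_command", "kwargs": {"claw": [255,255,255,255,255], "linear": [[-0.03,0,0.07],[-0.06,0,0.14],[-0.09,0,0.21],[-0.11,0,0.28],[-0.13,0,0.35]], "twist": [[0,0,0],[0,0,0],[0,0,0],[0,0,0],[0,0,0]]}}

```text
t: 20.15
tool_pos: [0.5234, -0.0001, 0.0851]
tool_rot: [1.0, 0.007, -0.0, 0.0]
contact_force: [0.5, -0.1, 0.5]
opening: -0.002
grasp_force: 0.5
```

```bash
python3 j.py; python3 plan.py "[[0.521,0,0.072,0.9]]"
```

```text
F [-1.4 -0.4 -0.9] [ 5.221e-01 -4.000e-04  8.370e-02]
lid -0.055 [ 0.489 -0.081  0.114] xrange 0.48 0.644 zmed 0.1014
lid 0 [0.616 0.017 0.106] xrange 0.603 0.634 zmed 0.1009
lid 0.055 [0.584 0.066 0.108] xrange 0.571 0.641 zmed 0.1019
hasp -0.055 [ 0.404 -0.054  0.181] xrange 0.401 0.598 zmed 0.1476
hasp 0.055 [0.414 0.051 0.192] xrange 0.411 0.599 zmed 0.1699
at [ 5.221e-01 -4.000e-04  8.370e-02] yaw 0.8 q [ 21.  13. -28.  -0. -49.  69.] F [-1.4 -0.4 -0.9] open -0.003 t 20.2
[0.521, 0, 0.072, 0.9] lin [-0.011, -0.004, 0.117] tw [0.0, 0.002, -0.001] rows>= 1
```

Emit:
{"fn": "arm_command", "kwargs": {"claw": [255,255,255,255,255], "linear": [[0,0,0.04],[0,0,0.08],[0,0,0.11],[0,0,0.13],[0,0,0.14]], "twist": [[0,0,0],[0,0,0],[0,0,0],[0,0,0],[0,0,0]]}}

```text
t: 20.62
tool_pos: [0.5234, -0.0003, 0.0741]
tool_rot: [1.0, 0.008, 0.0, 0.0]
contact_force: [-16.0, 2.8, 39.2]
opening: 0.003
grasp_force: 19.4
```

```bash
python3 j.py
```

```text
F [-12.5   1.6  26.7] [ 5.234e-01 -3.000e-04  7.430e-02]
lid -0.055 [ 0.617 -0.07   0.105] xrange 0.48 0.644 zmed 0.0997
lid 0 [0.624 0.005 0.105] xrange 0.603 0.634 zmed 0.1001
lid 0.055 [0.597 0.069 0.105] xrange 0.569 0.641 zmed 0.1
hasp -0.055 [ 0.404 -0.055  0.181] xrange 0.4 0.599 zmed 0.1461
hasp 0.055 [0.413 0.071 0.192] xrange 0.411 0.599 zmed 0.1677
```

The lid is shut (top face at z 0.100, tip offset now refined to 0.026), with the hasps still open. Next I rise, turn to yaw -89 and straddle the left hasp.

```bash
python3 plan.py "[[0.5234,0,0.19,0.9],[0.43,0.057,0.19,-89.1],[0.43,0.057,0.125,-89.1],[0.596,0.057,0.125,-89.1],[0.615,0.057,0.1,-89.1],[0.622,0.057,0.078,-89.1]]"
```

```text
at [ 5.234e-01 -3.000e-04  7.430e-02] yaw 0.9 q [ 21.  14. -28.   0. -48.  69.] F [-12.5   1.6  26.7] open -0.001 t 20.7
[0.5234, 0, 0.19, 0.9] lin [0.0, -0.001, -0.579] tw [0.0, -0.0, -0.0] rows>= 2
[0.5234, 0, 0.19, 0.9] lin [0.0, -0.001, -0.579] tw [0.0, -0.0, -0.0] rows>= 2
[0.43, 0.057, 0.19, -89.1] lin [-0.308, -0.195, -0.0] tw [-0.0, -0.0, 0.333] rows>= 5
[0.43, 0.057, 0.19, -89.1] lin [-0.364, -0.015, -0.0] tw [-0.0, -0.0, 0.333] rows>= 5
[0.43, 0.057, 0.19, -89.1] lin [-0.323, 0.17, 0.0] tw [-0.0, -0.0, 0.333] rows>= 5
[0.43, 0.057, 0.125, -89.1] lin [-0.0, 0.0, 0.65] tw [-0.0, 0.0, -0.0] rows>= 2
[0.596, 0.057, 0.125, -89.1] lin [0.013, -0.83, -0.0] tw [0.0, -0.0, -0.0] rows>= 2
[0.596, 0.057, 0.125, -89.1] lin [0.013, -0.83, -0.0] tw [0.0, -0.0, -0.0] rows>= 2
[0.615, 0.057, 0.1, -89.1] lin [0.003, -0.19, 0.25] tw [0.0, -0.0, -0.0] rows>= 1
[0.622, 0.057, 0.078, -89.1] lin [0.001, -0.07, 0.22] tw [0.0, 0.0, 0.0] rows>= 1
```

Emit:
{"fn": "arm_command", "kwargs": {"claw": [255,255,255,255], "linear": [[0,0,-0.3],[0,0,-0.6],[0,0,-0.9],[0,0,-1]], "twist": [[0,0,0],[0,0,0],[0,0,0],[0,0,0]]}}

```text
t: 21.0
tool_pos: [0.5259, 0.0002, 0.1763]
tool_rot: [1.0, 0.007, 0.003, -0.001]
contact_force: [1.4, 0.0, 1.0]
opening: -0.0
grasp_force: 0.0
```

Emit:
{"fn": "arm_command", "kwargs": {"claw": [0,0,0,0,0], "linear": [[-0.06,-0.04,-0.1],[-0.12,-0.08,-0.15],[-0.18,-0.12,-0.15],[-0.24,-0.16,-0.15],[-0.308,-0.195,-0.15]], "twist": [[0,0,0.067],[0,0,0.133],[0,0,0.2],[0,0,0.267],[0,0,0.333]]}}

```text
t: 21.42
tool_pos: [0.4923, 0.0192, 0.1867]
tool_rot: [0.967, -0.254, 0.0, -0.0]
contact_force: [-0.4, 0.4, 0.1]
opening: 0.708
grasp_force: 0.0
```

Emit:
{"fn": "arm_command", "kwargs": {"claw": [0,0,0,0,0], "linear": [[-0.07,0,0],[-0.14,0,0],[-0.22,-0.01,0],[-0.29,-0.01,0],[-0.364,-0.015,0]], "twist": [[0,0,0.067],[0,0,0.133],[0,0,0.2],[0,0,0.267],[0,0,0.333]]}}

```text
t: 21.83
tool_pos: [0.4611, 0.0381, 0.1866]
tool_rot: [0.868, -0.496, -0.0, -0.0]
contact_force: [-0.3, 1.0, 0.7]
opening: 1.005
grasp_force: 0.0
```

Emit:
{"fn": "arm_command", "kwargs": {"claw": [0,0,0,0,0], "linear": [[-0.06,0.03,0],[-0.13,0.07,0],[-0.19,0.1,0],[-0.26,0.14,0],[-0.323,0.17,0]], "twist": [[0,0,0.067],[0,0,0.133],[0,0,0.2],[0,0,0.267],[0,0,0.333]]}}

```text
t: 22.25
tool_pos: [0.4299, 0.0572, 0.1866]
tool_rot: [0.711, -0.704, -0.0, -0.0]
contact_force: [-0.1, 0.2, -0.5]
opening: 0.999
grasp_force: 0.0
```

```bash
python3 j.py; python3 plan.py "[[0.43,0.057,0.19,-89.1],[0.43,0.057,0.125,-89.1]]"
```

```text
F [-1.8  0.1 -0.3] [0.4292 0.0574 0.1866]
lid -0.055 [ 0.489 -0.053  0.107] xrange 0.48 0.644 zmed 0.1
lid 0 [ 0.53  -0.001  0.106] xrange 0.48 0.634 zmed 0.1
lid 0.055 [0.531 0.037 0.105] xrange 0.48 0.641 zmed 0.1
hasp -0.055 [ 0.404 -0.065  0.181] xrange 0.401 0.599 zmed 0.1029
hasp 0.055 [0.459 0.03  0.129] xrange 0.452 0.599 zmed 0.1004
at [0.4292 0.0574 0.1866] yaw -89.9 q [ 34.  -2. -30.  -0. -62. -34.] F [-1.8  0.1 -0.3] open 0.999 t 22.3
[0.43, 0.057, 0.19, -89.1] lin [0.004, -0.008, -0.034] tw [0.0, 0.0, -0.008] rows>= 1
[0.43, 0.057, 0.125, -89.1] lin [-0.0, -0.0, 0.65] tw [0.0, -0.0, -0.0] rows>= 2
```

Descend slowly to 0.125 and sweep in +x (tool -y).

Emit:
{"fn": "arm_command", "kwargs": {"claw": [0,0,0,0,0], "linear": [[0,0,0.12],[0,0,0.24],[0,0,0.36],[0,0,0.48],[0,0,0.61]], "twist": [[0,0,0],[0,0,0],[0,0,0],[0,0,0],[0,0,0]]}}

```text
t: 22.72
tool_pos: [0.4306, 0.057, 0.1253]
tool_rot: [0.714, -0.701, 0.0, -0.0]
contact_force: [-0.1, -0.6, -0.7]
opening: 0.999
grasp_force: 0.0
```

Emit:
{"fn": "arm_command", "kwargs": {"claw": [0,0,0,0,0], "linear": [[0,-0.16,0],[0,-0.32,0],[0,-0.48,0],[0,-0.65,0],[0,-0.83,0]], "twist": [[0,0,0],[0,0,0],[0,0,0],[0,0,0],[0,0,0]]}}

```text
t: 23.13
tool_pos: [0.5139, 0.058, 0.1256]
tool_rot: [0.714, -0.701, -0.0, 0.0]
contact_force: [-1.5, 0.3, 2.8]
opening: 0.998
grasp_force: 0.0
```

```bash
python3 j.py; python3 plan.py "[[0.596,0.057,0.125,-89.1]]"; python3 -c "
from h import *
c=cam('scene');cv2.imwrite('pics/s2.png',cv2.resize(c['color'][60:260,200:440],(720,600))[:,:,::-1])"
```

```text
F [5.3 0.9 2. ] [0.5172 0.0585 0.1256]
lid -0.055 [ 0.483 -0.064  0.107] xrange 0.48 0.644 zmed 0.1001
lid 0 [ 0.603 -0.003  0.106] xrange 0.481 0.633 zmed 0.1001
lid 0.055 [0.614 0.057 0.104] xrange 0.584 0.641 zmed 0.0997
hasp -0.055 [ 0.404 -0.054  0.182] xrange 0.401 0.6 zmed 0.1027
hasp 0.055 [0.444 0.053 0.255] xrange 0.439 0.598 zmed 0.1004
at [0.5172 0.0585 0.1256] yaw -88.9 q [ 28.  10. -25.   0. -55. -27.] F [5.3 0.9 2. ] open 1.0 t 23.2
[0.596, 0.057, 0.125, -89.1] lin [0.03, -0.787, 0.007] tw [-0.001, -0.0, 0.002] rows>= 2
```

View pics/s2.png

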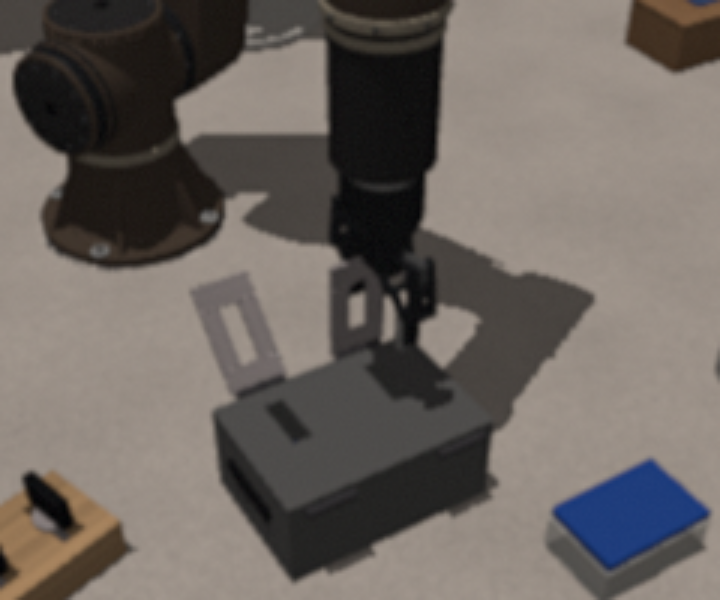

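The lid is shut, and the left hasp at px (355,305) is now about vertical between the fingers. Continuing the sweep, then down.

Emit:
{"fn": "arm_command", "kwargs": {"claw": [0,0,0,0,0], "linear": [[0,-0.16,0],[0,-0.32,0],[0,-0.48,0],[0.01,-0.64,0],[0.02,-0.79,0]], "twist": [[0,0,0],[0,0,0],[0,0,0],[0,0,0],[0,0,0]]}}

```text
t: 23.65
tool_pos: [0.5923, 0.0574, 0.1252]
tool_rot: [0.713, -0.701, -0.0, 0.0]
contact_force: [0.0, -0.1, -0.5]
opening: 1.001
grasp_force: 0.2
```

Emit:
{"fn": "arm_command", "kwargs": {"claw": [0,0,0,0,0], "linear": [[0,-0.04,0.05],[0,-0.08,0.1],[0,-0.12,0.15],[0,-0.16,0.2],[0,-0.19,0.25]], "twist": [[0,0,0],[0,0,0],[0,0,0],[0,0,0],[0,0,0]]}}

```text
t: 24.07
tool_pos: [0.6109, 0.0578, 0.1002]
tool_rot: [0.713, -0.701, -0.0, 0.0]
contact_force: [0.2, -0.6, -0.9]
opening: 0.997
grasp_force: 0.2
```

Emit:
{"fn": "arm_command", "kwargs": {"claw": [0,0,0,0,0], "linear": [[0,-0.02,0.05],[0,-0.04,0.1],[0,-0.05,0.14],[0,-0.06,0.18],[0,-0.07,0.22]], "twist": [[0,0,0],[0,0,0],[0,0,0],[0,0,0],[0,0,0]]}}

```text
t: 24.48
tool_pos: [0.6183, 0.058, 0.0784]
tool_rot: [0.713, -0.702, -0.0, -0.0]
contact_force: [1.0, -0.2, -0.0]
opening: 1.003
grasp_force: 0.1
```

```bash
python3 j.py; python3 plan.py "[[0.622,0.057,0.066,-89.1]]"
```

```text
F [ 0.2  0.1 -0.5] [0.618  0.0579 0.0776]
lid -0.055 [ 0.483 -0.067  0.107] xrange 0.48 0.644 zmed 0.1
lid 0 [0.576 0.029 0.117] xrange 0.48 0.633 zmed 0.1
lid 0.055 [0.556 0.059 0.224] xrange 0.48 0.601 zmed 0.112
hasp -0.055 [ 0.404 -0.05   0.181] xrange 0.4 0.599 zmed 0.1024
hasp 0.055 [0.556 0.059 0.224] xrange 0.472 0.598 zmed 0.1114
at [0.618  0.0579 0.0776] yaw -89.1 q [ 23.  22. -16.  -0. -53. -22.] F [ 0.2  0.1 -0.5] open 0.999 t 24.5
[0.622, 0.057, 0.066, -89.1] lin [0.009, -0.04, 0.116] tw [0.001, -0.0, -0.0] rows>= 1
```

Emit:
{"fn": "arm_command", "kwargs": {"claw": [0,0,0,0,0], "linear": [[0,0,0.03],[0,0,0.06],[0,0,0.08],[0,0,0.1],[0,0,0.11]], "twist": [[0,0,0],[0,0,0],[0,0,0],[0,0,0],[0,0,0]]}}

```text
t: 24.95
tool_pos: [0.6182, 0.0579, 0.0676]
tool_rot: [0.713, -0.702, -0.0, 0.0]
contact_force: [0.2, 0.1, 0.8]
opening: 1.0
grasp_force: 0.1
```

```bash
cat > z.py <<'E'
from h import *
P=cloud(cam('top'))
for s in(1,-1):
  for x0,x1 in((.485,.503),(.567,.587)):
    m=(P[...,0]>x0)&(P[...,0]<x1)&(abs(P[...,1]-s*.055-.0026)<.026)&(P[...,2]>.09)&(P[...,2]<.15)
    print(s,x0,m.sum(),np.median(P[m][:,2]).round(4),P[m][:,2].max().round(4))
E
python3 z.py; python3 plan.py "[]"
```

```text
1 0.485 130 0.1053 0.1113
1 0.567 66 0.1067 0.1468
-1 0.485 128 0.0999 0.1061
-1 0.567 132 0.0998 0.1044
at [0.6181 0.0579 0.0675] yaw -89.1 q [ 23.  22. -16.  -0. -51. -22.] F [-0.2  0.1 -0.3] open 0.999 t 25.0
```

Emit:
{"fn": "arm_command", "kwargs": {"claw": [0,0,0,0], "linear": [[0,0,0.01],[0,0,0.02],[0,0,0.03],[0,0,0.03]], "twist": [[0,0,0],[0,0,0],[0,0,0],[0,0,0]]}}

```text
t: 25.33
tool_pos: [0.6184, 0.0579, 0.0661]
tool_rot: [0.713, -0.701, 0.0, -0.0]
contact_force: [-4.0, 0.4, 9.3]
opening: 1.003
grasp_force: 4.6
```

```bash
python3 z.py; python3 plan.py "[[0.618,0.057,0.19,-89.1],[0.43,-0.0535,0.19,-89.1],[0.43,-0.0535,0.125,-89.1]]"
```

```text
1 0.485 130 0.105 0.1102
1 0.567 66 0.1051 0.1437
-1 0.485 128 0.1 0.1053
-1 0.567 134 0.0997 0.1053
at [0.6184 0.058  0.0661] yaw -89.1 q [ 23.  22. -16.   0. -51. -22.] F [-4.4 -0.3 10.6] open 1.001 t 25.4
[0.618, 0.057, 0.19, -89.1] lin [0.005, 0.002, -0.619] tw [-0.0, -0.0, 0.0] rows>= 2
[0.618, 0.057, 0.19, -89.1] lin [0.005, 0.002, -0.619] tw [-0.0, -0.0, 0.0] rows>= 2
[0.43, -0.0535, 0.19, -89.1] lin [0.538, 0.949, 0.0] tw [0.0, 0.0, 0.0] rows>= 3
[0.43, -0.0535, 0.19, -89.1] lin [0.538, 0.949, 0.0] tw [0.0, 0.0, 0.0] rows>= 3
[0.43, -0.0535, 0.125, -89.1] lin [-0.0, 0.0, 0.65] tw [0.0, 0.0, 0.0] rows>= 2
```

The left hasp is flat (z 0.105 at both ends). Now the right one.

Emit:
{"fn": "arm_command", "kwargs": {"claw": [0,0,0,0], "linear": [[0,0,-0.2],[0,0,-0.5],[0,0,-0.62],[0,0,-0.62]], "twist": [[0,0,0],[0,0,0],[0,0,0],[0,0,0]]}}

```text
t: 25.72
tool_pos: [0.6204, 0.0585, 0.1307]
tool_rot: [0.713, -0.701, 0.002, -0.003]
contact_force: [0.2, 0.3, 0.0]
opening: 0.998
grasp_force: 0.0
```

Emit:
{"fn": "arm_command", "kwargs": {"claw": [0,0,0,0], "linear": [[0,0,-0.3],[0,0,-0.62],[0,0,-0.62],[0,0,-0.62]], "twist": [[0,0,0],[0,0,0],[0,0,0],[0,0,0]]}}

```text
t: 26.05
tool_pos: [0.6193, 0.0583, 0.1906]
tool_rot: [0.713, -0.702, 0.001, -0.002]
contact_force: [-1.1, 0.0, -0.1]
opening: 1.0
grasp_force: 0.0
```

Emit:
{"fn": "arm_command", "kwargs": {"claw": [0,0,0,0,0], "linear": [[0.11,0.19,0],[0.22,0.38,0],[0.33,0.57,0],[0.44,0.76,0],[0.54,0.95,0]], "twist": [[0,0,0],[0,0,0],[0,0,0],[0,0,0],[0,0,0]]}}

```text
t: 26.47
tool_pos: [0.5224, 0.0018, 0.1872]
tool_rot: [0.712, -0.702, -0.001, 0.001]
contact_force: [-0.9, -0.4, -0.3]
opening: 0.999
grasp_force: 0.0
```

Emit:
{"fn": "arm_command", "kwargs": {"claw": [0,0,0,0,0], "linear": [[0.11,0.19,0],[0.22,0.38,0],[0.33,0.57,0],[0.44,0.76,0],[0.54,0.95,0]], "twist": [[0,0,0],[0,0,0],[0,0,0],[0,0,0],[0,0,0]]}}

```text
t: 26.88
tool_pos: [0.4282, -0.0537, 0.1875]
tool_rot: [0.713, -0.702, -0.001, 0.001]
contact_force: [-0.1, 0.8, 0.4]
opening: 0.999
grasp_force: 0.0
```

```bash
python3 plan.py "[[0.427,-0.0535,0.19,-89.1],[0.427,-0.0535,0.125,-89.1]]"
```

```text
at [ 0.4282 -0.0537  0.1875] yaw -89.1 q [ 19.  -2. -30.  -0. -63. -18.] F [-0.1  0.8  0.4] open 0.999 t 26.9
[0.427, -0.0535, 0.19, -89.1] lin [-0.002, 0.012, -0.025] tw [0.001, -0.0, -0.0] rows>= 1
[0.427, -0.0535, 0.125, -89.1] lin [0.0, -0.0, 0.65] tw [0.0, 0.0, 0.0] rows>= 2
```

Emit:
{"fn": "arm_command", "kwargs": {"claw": [0,0,0,0,0], "linear": [[0,0.02,0.12],[0,0.02,0.24],[0,0.02,0.36],[0,0.02,0.48],[0,0.02,0.62]], "twist": [[0,0,0],[0,0,0],[0,0,0],[0,0,0],[0,0,0]]}}

```text
t: 27.3
tool_pos: [0.4273, -0.0532, 0.1256]
tool_rot: [0.713, -0.702, -0.0, 0.0]
contact_force: [0.5, -0.4, 0.3]
opening: 0.998
grasp_force: 0.0
```

Emit:
{"fn": "arm_command", "kwargs": {"claw": [0,0,0,0,0], "linear": [[0,-0.16,0],[0,-0.32,0],[0,-0.48,0],[0,-0.65,0],[0,-0.83,0]], "twist": [[0,0,0],[0,0,0],[0,0,0],[0,0,0],[0,0,0]]}}

```text
t: 27.72
tool_pos: [0.5102, -0.0521, 0.1254]
tool_rot: [0.712, -0.702, -0.001, 0.001]
contact_force: [-1.5, 0.5, 2.8]
opening: 1.001
grasp_force: 0.0
```

Emit:
{"fn": "arm_command", "kwargs": {"claw": [0,0,0,0,0], "linear": [[0,-0.16,0],[0,-0.33,0],[0,-0.5,0],[0.01,-0.67,0],[0.01,-0.84,0]], "twist": [[0,0,0],[0,0,0],[0,0,0],[0,0,0],[0,0,0]]}}

```text
t: 28.13
tool_pos: [0.5943, -0.0517, 0.1249]
tool_rot: [0.712, -0.702, -0.001, 0.001]
contact_force: [-0.3, 0.0, 0.3]
opening: 0.999
grasp_force: 0.2
```

Emit:
{"fn": "arm_command", "kwargs": {"claw": [0,0,0,0,0], "linear": [[0,-0.04,0.05],[0,-0.08,0.1],[0,-0.12,0.15],[0,-0.16,0.2],[0,-0.2,0.25]], "twist": [[0,0,0],[0,0,0],[0,0,0],[0,0,0],[0,0,0]]}}

```text
t: 28.55
tool_pos: [0.6144, -0.0511, 0.101]
tool_rot: [0.713, -0.702, -0.0, 0.0]
contact_force: [-1.3, -0.5, -0.0]
opening: 1.004
grasp_force: 0.2
```

Emit:
{"fn": "arm_command", "kwargs": {"claw": [0,0,0,0,0], "linear": [[0,-0.02,0.05],[0,-0.04,0.1],[0,-0.05,0.14],[0,-0.06,0.18],[0,-0.07,0.22]], "twist": [[0,0,0],[0,0,0],[0,0,0],[0,0,0],[0,0,0]]}}

```text
t: 28.97
tool_pos: [0.622, -0.051, 0.0795]
tool_rot: [0.713, -0.702, 0.0, -0.0]
contact_force: [0.6, 0.7, 0.3]
opening: 0.995
grasp_force: 0.1
```

```bash
python3 z.py; python3 plan.py "[[0.621,-0.0535,0.0665,-89.1]]"
```

```text
1 0.485 129 0.105 0.1119
1 0.567 57 0.105 0.112
-1 0.485 128 0.1076 0.1132
-1 0.567 62 0.1182 0.1224
at [ 0.6217 -0.051   0.0787] yaw -89.1 q [ 13.  22. -15.  -0. -53. -12.] F [ 1.   1.3 -0.2] open 1.002 t 29.0
[0.621, -0.0535, 0.0665, -89.1] lin [0.025, 0.007, 0.122] tw [0.001, 0.0, -0.0] rows>= 1
```

Emit:
{"fn": "arm_command", "kwargs": {"claw": [0,0,0,0,0], "linear": [[0,0,0.04],[0,0,0.08],[0,0,0.11],[0,0,0.13],[0,0,0.14]], "twist": [[0,0,0],[0,0,0],[0,0,0],[0,0,0],[0,0,0]]}}

```text
t: 29.43
tool_pos: [0.6219, -0.0511, 0.0661]
tool_rot: [0.713, -0.701, 0.0, 0.0]
contact_force: [-2.1, 0.8, 10.5]
opening: 0.999
grasp_force: 5.1
```

```bash
python3 z.py; python3 plan.py "[[0.621,-0.0535,0.15,-89.1],[0.49,-0.277,0.15,18.5],[0.49,-0.277,0.04,18.5]]"
```

```text
1 0.485 130 0.1055 0.1108
1 0.567 50 0.1058 0.1089
-1 0.485 128 0.1053 0.1099
-1 0.567 57 0.1049 0.1101
at [ 0.6219 -0.0511  0.0662] yaw -89.1 q [ 13.  23. -16.   0. -51. -12.] F [-2.  1.  3.] open 1.0 t 29.5
[0.621, -0.0535, 0.15, -89.1] lin [0.025, 0.009, -0.838] tw [0.0, -0.0, 0.0] rows>= 3
[0.49, -0.277, 0.15, 18.5] lin [0.554, 0.336, 0.0] tw [0.0, 0.0, -0.299] rows>= 4
[0.49, -0.277, 0.15, 18.5] lin [0.342, 0.55, 0.0] tw [0.0, 0.0, -0.299] rows>= 4
[0.49, -0.277, 0.15, 18.5] lin [0.056, 0.645, 0.0] tw [0.0, 0.0, -0.299] rows>= 4
[0.49, -0.277, 0.15, 18.5] lin [-0.242, 0.601, 0.0] tw [0.0, 0.0, -0.299] rows>= 4
[0.49, -0.277, 0.04, 18.5] lin [0.0, 0.0, 0.55] tw [-0.0, -0.0, 0.0] rows>= 2
[0.49, -0.277, 0.04, 18.5] lin [0.0, 0.0, 0.55] tw [-0.0, -0.0, 0.0] rows>= 2
```

Both hasps are flat. Now to the first key, the nearer black one at (0.490, -0.277).

Emit:
{"fn": "arm_command", "kwargs": {"claw": [0,0,0,0,0], "linear": [[0,0,-0.2],[0,0,-0.5],[0.01,0,-0.8],[0.02,0.01,-0.85],[0.02,0.01,-0.85]], "twist": [[0,0,0],[0,0,0],[0,0,0],[0,0,0],[0,0,0]]}}

```text
t: 29.9
tool_pos: [0.6226, -0.053, 0.1538]
tool_rot: [0.713, -0.702, 0.002, -0.002]
contact_force: [-0.4, -0.1, -0.5]
opening: 1.001
grasp_force: 0.0
```

Emit:
{"fn": "arm_command", "kwargs": {"claw": [60,60,60,60,60], "linear": [[0.11,0.07,0],[0.22,0.13,0],[0.33,0.2,0],[0.44,0.27,0],[0.554,0.336,0]], "twist": [[0,0,-0.06],[0,0,-0.12],[0,0,-0.18],[0,0,-0.24],[0,0,-0.299]]}}

```text
t: 30.32
tool_pos: [0.5872, -0.1093, 0.1496]
tool_rot: [0.857, -0.515, -0.001, 0.0]
contact_force: [-0.7, -0.5, 0.2]
opening: 0.764
grasp_force: 0.0
```

Emit:
{"fn": "arm_command", "kwargs": {"claw": [60,60,60,60,60], "linear": [[0.07,0.11,0],[0.14,0.22,0],[0.21,0.33,0],[0.27,0.44,0],[0.342,0.55,0]], "twist": [[0,0,-0.06],[0,0,-0.12],[0,0,-0.18],[0,0,-0.24],[0,0,-0.299]]}}

```text
t: 30.73
tool_pos: [0.5545, -0.1652, 0.1496]
tool_rot: [0.954, -0.301, -0.001, 0.0]
contact_force: [-0.4, -0.4, -0.1]
opening: 0.765
grasp_force: 0.0
```

Emit:
{"fn": "arm_command", "kwargs": {"claw": [60,60,60,60,60], "linear": [[0.01,0.13,0],[0.02,0.26,0],[0.03,0.39,0],[0.04,0.52,0],[0.056,0.645,0]], "twist": [[0,0,-0.06],[0,0,-0.12],[0,0,-0.18],[0,0,-0.24],[0,0,-0.299]]}}

```text
t: 31.15
tool_pos: [0.5218, -0.2211, 0.1496]
tool_rot: [0.997, -0.071, -0.001, -0.0]
contact_force: [0.7, -0.3, 0.7]
opening: 0.767
grasp_force: 0.0
```

Emit:
{"fn": "arm_command", "kwargs": {"claw": [60,60,60,60,60], "linear": [[-0.05,0.12,0],[-0.1,0.24,0],[-0.15,0.36,0],[-0.2,0.48,0],[-0.242,0.601,0]], "twist": [[0,0,-0.06],[0,0,-0.12],[0,0,-0.18],[0,0,-0.24],[0,0,-0.299]]}}

```text
t: 31.57
tool_pos: [0.4891, -0.2769, 0.1497]
tool_rot: [0.987, 0.163, -0.001, -0.0]
contact_force: [-0.1, 0.9, 0.0]
opening: 0.766
grasp_force: 0.0
```

```bash
cat > keys.py <<'E'
from h import *
def keys(n):
    c=cam(n);P=cloud(c);v=cv2.cvtColor(c["color"],cv2.COLOR_RGB2HSV);Z=P[:,:,2]
    m=(v[...,2]<70)&(abs(Z-.086)<.006)&(P[...,1]<-.2)&(P[...,1]>-.42)
    k,l,s,ce=cv2.connectedComponentsWithStats(m.astype(np.uint8))
    for i in range(1,k):
        if s[i,4]<40: continue
        b=cv2.minAreaRect((P[l==i][:,:2]*1000).astype(np.float32)); print(n,ce[i].round(),"c",np.round(b[0],1),"size",np.round(b[1]),"ang",round(b[2],1))
    return c
if __name__=="__main__":
    keys("top"); save(keys("wrist"),"wk")
E
python3 keys.py; python3 plan.py "[[0.49,-0.277,0.06,18.7]]"
```

```text
wrist [318. 192.] c [ 492.1 -276.9] size [55. 14.] ang 16.4
wrist [417. 195.] c [ 514.2 -345.3] size [54. 13.] ang 19.1
at [ 0.4888 -0.2775  0.1497] yaw 18.6 q [-10.  13. -18.  -0. -59. 118.] F [ 1.   0.9 -0.2] open 0.77 t 31.7
[0.49, -0.277, 0.06, 18.7] lin [0.014, 0.0, 0.897] tw [-0.001, 0.001, -0.001] rows>= 3
```

View pics/wk.png

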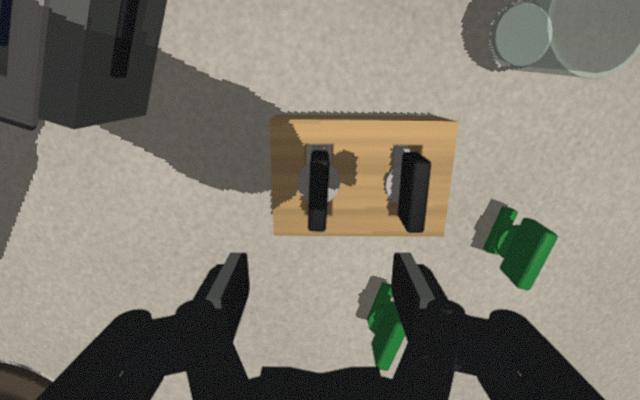

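The wrist view shows the two black keys in the stand at px (318,190) and (415,190), and the green decoys off it. Key 1 is centred about 3 mm ahead of the tool along tool x. Descending to grip.

Emit:
{"fn": "arm_command", "kwargs": {"claw": [110,110,110,110,110], "linear": [[0.03,0,0.25],[0.03,0,0.5],[0.03,0,0.75],[0.03,0,0.9],[0.03,0,0.9]], "twist": [[0,0,0.008],[0,0,0.008],[0,0,0.008],[0,0,0.008],[0,0,0.008]]}}

```text
t: 32.08
tool_pos: [0.4903, -0.2745, 0.0567]
tool_rot: [0.988, 0.153, -0.003, -0.002]
contact_force: [-0.7, 0.1, -0.6]
opening: 0.568
grasp_force: 0.0
```

Emit:
{"fn": "arm_command", "kwargs": {"claw": [110,110,110,110,110], "linear": [[0,0,0.1],[0,0,0.2],[0,0,0.27],[0,0,0.3],[0,0,0.3]], "twist": [[0,0,0],[0,0,0],[0,0,0],[0,0,0],[0,0,0]]}}

```text
t: 32.5
tool_pos: [0.4927, -0.2756, 0.0302]
tool_rot: [0.988, 0.155, -0.0, -0.0]
contact_force: [0.3, 1.0, -0.4]
opening: 0.572
grasp_force: 0.0
```

Emit:
{"fn": "arm_command", "kwargs": {"claw": [255,255,255,255,255], "linear": [[0,0,0],[0,0,0],[0,0,0],[0,0,0],[0,0,0]], "twist": [[0,0,0],[0,0,0],[0,0,0],[0,0,0],[0,0,0]], "force": 50}}

```text
t: 32.92
tool_pos: [0.4935, -0.2759, 0.0315]
tool_rot: [0.988, 0.155, 0.001, 0.0]
contact_force: [-0.9, 0.4, 4.5]
opening: 0.156
grasp_force: 49.0
```

```bash
python3 plan.py "[[0.4918,-0.2765,0.165,18],[0.533,0.05,0.165,0.9]]"
```

```text
at [ 0.4935 -0.2759  0.0315] yaw 17.8 q [ -9.  20. -26.   0. -44. 117.] F [-0.9  0.4  4.5] open 0.156 t 32.9
[0.4918, -0.2765, 0.165, 18] lin [-0.008, 0.001, -0.668] tw [0.0, -0.0, -0.001] rows>= 2
[0.4918, -0.2765, 0.165, 18] lin [-0.009, 0.001, -0.668] tw [0.0, -0.0, -0.001] rows>= 2
[0.533, 0.05, 0.165, 0.9] lin [0.467, -0.993, -0.0] tw [-0.0, -0.0, 0.063] rows>= 3
[0.533, 0.05, 0.165, 0.9] lin [0.366, -1.034, -0.0] tw [-0.0, -0.0, 0.063] rows>= 3
[0.533, 0.05, 0.165, 0.9] lin [0.262, -1.065, -0.0] tw [-0.0, -0.0, 0.063] rows>= 3
```

Gripped: 13.3 mm on the 14 mm wing. I'll lift, and measure both slots from the top camera while the arm is clear of the case.

Emit:
{"fn": "arm_command", "kwargs": {"claw": [255,255,255,255], "linear": [[0,0,-0.15],[0,0,-0.35],[0,0,-0.55],[0,0,-0.67]], "twist": [[0,0,0],[0,0,0],[0,0,0],[0,0,0]]}}

```text
t: 33.25
tool_pos: [0.4936, -0.2759, 0.0997]
tool_rot: [0.988, 0.155, 0.001, 0.0]
contact_force: [1.4, 0.1, -0.5]
opening: 0.156
grasp_force: 48.7
```

Emit:
{"fn": "arm_command", "kwargs": {"claw": [255,255,255,255], "linear": [[0,0,-0.2],[0,0,-0.4],[0,0,-0.6],[0,0,-0.67]], "twist": [[0,0,0],[0,0,0],[0,0,0],[0,0,0]]}}

```text
t: 33.58
tool_pos: [0.4942, -0.2762, 0.1677]
tool_rot: [0.988, 0.155, 0.002, 0.001]
contact_force: [0.7, -1.0, -0.9]
opening: 0.158
grasp_force: 48.8
```

```bash
cat > slots.py <<'E'
from h import *
def slots(n):
    c=cam(n);P=cloud(c);Z=P[:,:,2];h,w=Z.shape
    vv,uu=np.mgrid[:h,:w];Q=plane(c,np.c_[uu.ravel(),vv.ravel()],.105).reshape(h,w,3)
    for nm,y0 in(("l",.0572),("r",-.0528)):
        m=(abs(Q[...,0]-.534)<.042)&(abs(Q[...,1]-y0)<.024)&(Z<.09)&(Z>-.05)
        k,l,s,ce=cv2.connectedComponentsWithStats(m.astype(np.uint8))
        if k<2: continue
        i=1+np.argmax(s[1:,4]);b=cv2.minAreaRect((Q[l==i][:,:2]*1000).astype(np.float32))
        print(n,nm,s[i,4],ce[i].round(),"c",np.round(b[0],1),"size",np.round(b[1]),"ang",round(b[2],1))
        m=(abs(Q[...,0]-.534)<.06)&(abs(Q[...,1]-y0)<.04)&(abs(Z-.105)<.0025)
        k,l,s,ce=cv2.connectedComponentsWithStats(m.astype(np.uint8));i=1+np.argmax(s[1:,4])
        b=cv2.minAreaRect((Q[l==i][:,:2]*1000).astype(np.float32));print("   plate",np.round(b[0],1),"size",np.round(b[1]),"ang",round(b[2],1))
    return c
if __name__=="__main__":
    slots("top");save(slots("wrist"),"ws")
E
python3 slots.py; python3 plan.py "[[0.52,0.0572,0.165,0.9]]"
```

```text
top l 151 [309. 222.] c [532.5  56. ] size [19. 54.] ang 88.8
   plate [533.6  54.9] size [119.  67.] ang 2.5
wrist r 998 [26. 47.] c [537.3 -59.2] size [55.  9.] ang 1.0
   plate [525.  -64.5] size [95. 48.] ang 4.5
at [ 0.4938 -0.2758  0.166 ] yaw 17.8 q [ -9.  12. -17.  -0. -61. 117.] F [-1.   0.2 -1.8] open 0.156 t 33.7
[0.52, 0.0572, 0.165, 0.9] lin [0.317, -0.773, 0.002] tw [0.0, -0.0, 0.047] rows>= 3
[0.52, 0.0572, 0.165, 0.9] lin [0.259, -0.794, 0.002] tw [0.0, -0.0, 0.047] rows>= 3
[0.52, 0.0572, 0.165, 0.9] lin [0.2, -0.811, 0.002] tw [0.0, -0.0, 0.047] rows>= 3
[0.52, 0.0572, 0.165, 0.9] lin [0.14, -0.823, 0.002] tw [0.0, -0.0, 0.047] rows>= 3
```

Emit:
{"fn": "arm_command", "kwargs": {"claw": [255,255,255,255], "linear": [[0.08,-0.19,0],[0.16,-0.39,0],[0.24,-0.58,0],[0.317,-0.773,0]], "twist": [[0,0,0.01],[0,0,0.02],[0,0,0.035],[0,0,0.047]]}}

```text
t: 34.02
tool_pos: [0.4985, -0.1915, 0.1629]
tool_rot: [0.993, 0.117, -0.001, -0.0]
contact_force: [0.2, 0.3, -1.2]
opening: 0.156
grasp_force: 48.9
```

Emit:
{"fn": "arm_command", "kwargs": {"claw": [255,255,255,255], "linear": [[0.06,-0.2,0],[0.13,-0.4,0],[0.19,-0.6,0],[0.259,-0.794,0]], "twist": [[0,0,0.01],[0,0,0.02],[0,0,0.035],[0,0,0.047]]}}

```text
t: 34.35
tool_pos: [0.5049, -0.1081, 0.163]
tool_rot: [0.997, 0.081, -0.001, -0.0]
contact_force: [0.1, 0.0, -0.8]
opening: 0.157
grasp_force: 48.9
```

Emit:
{"fn": "arm_command", "kwargs": {"claw": [255,255,255,255], "linear": [[0.03,-0.2,0],[0.06,-0.4,0],[0.08,-0.6,0],[0.1,-0.811,0]], "twist": [[0,0,0.01],[0,0,0.02],[0,0,0.035],[0,0,0.047]]}}

```text
t: 34.68
tool_pos: [0.5017, -0.0267, 0.163]
tool_rot: [0.999, 0.044, -0.001, 0.0]
contact_force: [-1.2, -0.4, -1.3]
opening: 0.155
grasp_force: 48.9
```

Emit:
{"fn": "arm_command", "kwargs": {"claw": [255,255,255,255,255], "linear": [[-0.02,-0.2,0],[-0.04,-0.4,0],[-0.06,-0.6,0],[-0.1,-0.823,0],[-0.1,-0.823,0]], "twist": [[0,0,0.01],[0,0,0.02],[0,0,0.035],[0,0,0.047],[0,0,0.047]]}}

```text
t: 35.1
tool_pos: [0.4841, 0.0557, 0.1632]
tool_rot: [1.0, 0.008, -0.001, 0.0]
contact_force: [0.0, 0.2, -1.5]
opening: 0.155
grasp_force: 49.0
```

```bash
python3 slots.py; python3 plan.py "[[0.534,0.0565,0.165,0.9],[0.534,0.0565,0.134,0.9]]"
```

```text
top l 18 [310. 213.] c [555.6  56.8] size [16.  8.] ang 88.7
   plate [572.6  58. ] size [68. 47.] ang 77.4
top r 147 [349. 220.] c [534.3 -52.2] size [57. 19.] ang 2.1
   plate [534.3 -50.3] size [ 68. 117.] ang 88.7
wrist l 2326 [316. 129.] c [535.4  56.8] size [54. 19.] ang 0.7
   plate [532.4  56.6] size [112.  60.] ang 1.1
wrist r 1649 [476. 130.] c [537.3 -50.2] size [55. 14.] ang 1.1
   plate [534.2 -52.9] size [112.  62.] ang 1.1
at [0.4845 0.054  0.1635] yaw 1.0 q [ 30.   5. -26.  -0. -60.  62.] F [ 0.1 -0.  -1.9] open 0.157 t 35.2
[0.534, 0.0565, 0.165, 0.9] lin [0.495, -0.017, -0.016] tw [0.0, 0.001, 0.001] rows>= 2
[0.534, 0.0565, 0.134, 0.9] lin [-0.0, -0.0, 0.31] tw [-0.0, -0.0, 0.0] rows>= 1
```

View pics/ws.png

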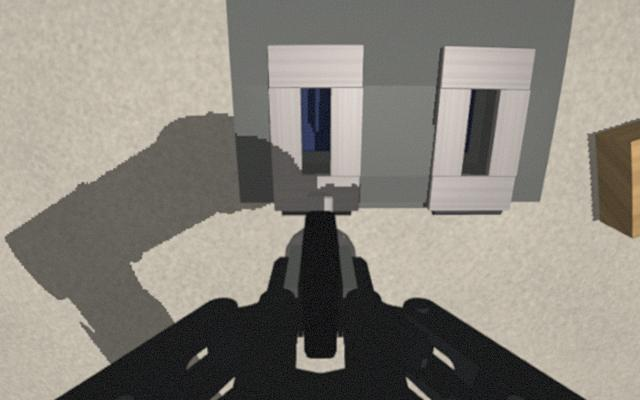

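The wrist view shows both slots clear, left at px (316,130) and right at (478,130), with the left one directly ahead of the held key. The left plate centre is (0.5324, 0.0566), which matches the expected slot centre. Advancing.

Emit:
{"fn": "arm_command", "kwargs": {"claw": [255,255,255,255,255], "linear": [[0.15,-0.02,0],[0.3,-0.02,0],[0.45,-0.02,0],[0.495,-0.02,0],[0.495,-0.02,0]], "twist": [[0,0,0],[0,0,0],[0,0,0],[0,0,0],[0,0,0]]}}

```text
t: 35.62
tool_pos: [0.5352, 0.0555, 0.1635]
tool_rot: [1.0, 0.007, -0.001, 0.0]
contact_force: [-0.8, 0.1, -1.3]
opening: 0.156
grasp_force: 49.0
```

Emit:
{"fn": "arm_command", "kwargs": {"claw": [255,255,255,255], "linear": [[0,0,0.1],[0,0,0.2],[0,0,0.25],[0,0,0.25]], "twist": [[0,0,0],[0,0,0],[0,0,0],[0,0,0]]}}

```text
t: 35.95
tool_pos: [0.5332, 0.0558, 0.1379]
tool_rot: [1.0, 0.008, -0.002, 0.0]
contact_force: [0.2, -0.2, -0.5]
opening: 0.156
grasp_force: 49.0
```

```bash
python3 - <<'E'
from h import *
c=cam("wrist");P=cloud(c);s=r.read_state();print(s["tool_pos"])
v=c["color"].max(2); m=(v<60)&(abs(P[...,2]-(s["tool_pos"][2]+.0555))<.006)&(np.hypot(P[...,0]-.534,P[...,1]-.0565)<.05)
b=cv2.minAreaRect((P[m][:,:2]*1000).astype(np.float32));print("wing top",m.sum(),b)
E
python3 plan.py "[[0.5343,0.0566,0.115,0.9]]"
```

```text
[0.53384154 0.05597909 0.13877367]
wing top 4670 ((533.5892944335938, 56.879268646240234), (36.81527328491211, 53.52289581298828), 68.3367919921875)
at [0.5338 0.056  0.1388] yaw 0.9 q [ 27.  11. -22.  -0. -57.  64.] F [ 0.4  0.4 -1.1] open 0.152 t 36.0
[0.5343, 0.0566, 0.115, 0.9] lin [0.005, -0.006, 0.238] tw [0.0, 0.001, 0.0] rows>= 1
```

Emit:
{"fn": "arm_command", "kwargs": {"claw": [255,255,255,255,255], "linear": [[0,0,0.06],[0,0,0.12],[0,0,0.18],[0,0,0.22],[0,0,0.26]], "twist": [[0,0,0],[0,0,0],[0,0,0],[0,0,0],[0,0,0]]}}

```text
t: 36.42
tool_pos: [0.5348, 0.0563, 0.1132]
tool_rot: [1.0, 0.008, -0.0, 0.0]
contact_force: [0.8, -0.5, -0.8]
opening: 0.161
grasp_force: 49.0
```

```bash
python3 plan.py "[[0.5343,0.0566,0.0935,0.9]]"
```

```text
at [0.5348 0.0563 0.1132] yaw 0.9 q [ 27.  12. -24.  -0. -54.  64.] F [ 0.8 -0.5 -0.8] open 0.161 t 36.4
[0.5343, 0.0566, 0.0935, 0.9] lin [-0.005, -0.003, 0.197] tw [0.0, 0.0, -0.0] rows>= 1
```

The foot is 8 mm into the slot with no contact force. Continuing gently.

Emit:
{"fn": "arm_command", "kwargs": {"claw": [255,255,255,255,255], "linear": [[0,0,0.05],[0,0,0.1],[0,0,0.14],[0,0,0.17],[0,0,0.2]], "twist": [[0,0,0],[0,0,0],[0,0,0],[0,0,0],[0,0,0]]}}

```text
t: 36.83
tool_pos: [0.5349, 0.0563, 0.0934]
tool_rot: [1.0, 0.008, -0.0, 0.0]
contact_force: [0.3, 0.2, -0.4]
opening: 0.155
grasp_force: 49.0
```

Emit:
{"fn": "arm_command", "kwargs": {"claw": [255,255,255], "linear": [[0,0,0.01],[0,0,0.015],[0,0,0.015]], "twist": [[0,0,0],[0,0,0],[0,0,0]]}}

```text
t: 37.08
tool_pos: [0.535, 0.0563, 0.0923]
tool_rot: [1.0, 0.008, 0.0, 0.0]
contact_force: [-1.1, 0.7, -1.6]
opening: 0.153
grasp_force: 49.0
```

```bash
python3 plan.py "[[0.5343,0.0566,0.092,0.9]]"
```

```text
at [0.535  0.0563 0.0923] yaw 0.9 q [ 27.  14. -25.   0. -51.  64.] F [-1.1  0.7 -1.6] open 0.153 t 37.1
[0.5343, 0.0566, 0.092, 0.9] lin [-0.007, -0.003, 0.003] tw [0.0, -0.0, -0.0] rows>= 1
```

Emit:
{"fn": "arm_command", "kwargs": {"claw": [255,255,255,255,255], "linear": [[-0.005,0,0],[-0.005,0,0],[-0.005,0,0],[-0.005,0,0],[-0.005,0,0]], "twist": [[0,0,0.067],[0,0,0.133],[0,0,0.2],[0,0,0.267],[0,0,0.333]]}}

```text
t: 37.5
tool_pos: [0.5346, 0.0564, 0.0926]
tool_rot: [0.967, -0.254, 0.0, -0.0]
contact_force: [0.0, -0.4, -1.0]
opening: 0.158
grasp_force: 49.0
```

Emit:
{"fn": "arm_command", "kwargs": {"claw": [255,255,255,255,255], "linear": [[0,0,0],[0,0,0],[0,0,0],[0,0,0],[0,0,0]], "twist": [[0,0,0.067],[0,0,0.133],[0,0,0.2],[0,0,0.267],[0,0,0.333]]}}

```text
t: 37.92
tool_pos: [0.5347, 0.0564, 0.0926]
tool_rot: [0.869, -0.495, 0.0, -0.0]
contact_force: [0.7, 1.4, -1.7]
opening: 0.16
grasp_force: 49.0
```

Emit:
{"fn": "arm_command", "kwargs": {"claw": [255,255,255,255,255], "linear": [[0,0,0],[0,0,0],[0,0,0],[0,0,0],[0,0,0]], "twist": [[0,0,0.067],[0,0,0.133],[0,0,0.2],[0,0,0.267],[0,0,0.333]]}}

```text
t: 38.33
tool_pos: [0.5346, 0.0564, 0.0926]
tool_rot: [0.711, -0.703, 0.0, -0.0]
contact_force: [0.3, -1.5, -0.4]
opening: 0.154
grasp_force: 49.0
```

```bash
python3 plan.py "[[0.5345,0.0566,0.092,-89.1]]"
```

```text
at [0.5346 0.0564 0.0926] yaw -89.3 q [ 27.  14. -25.   0. -51. -26.] F [ 0.3 -1.5 -0.4] open 0.154 t 38.3
[0.5345, 0.0566, 0.092, -89.1] lin [-0.002, 0.001, 0.006] tw [-0.0, 0.0, -0.002] rows>= 1
```

Emit:
{"fn": "arm_command", "kwargs": {"claw": [255,255,255,255], "linear": [[0,0,0.005],[0,0,0.01],[0,0,0.013],[0,0,0.013]], "twist": [[0,0,0],[0,0,0],[0,0,0],[0,0,0]]}}

```text
t: 38.67
tool_pos: [0.5346, 0.0564, 0.0914]
tool_rot: [0.714, -0.7, 0.0, -0.0]
contact_force: [-1.2, 0.3, 3.6]
opening: 0.152
grasp_force: 49.7
```

Emit:
{"fn": "arm_command", "kwargs": {"claw": [130,130,130,130,130], "linear": [[0,0,0],[0,0,0],[0,0,0],[0,0,0],[0,0,0]], "twist": [[0,0,0],[0,0,0],[0,0,0],[0,0,0],[0,0,0]]}}

```text
t: 39.08
tool_pos: [0.5344, 0.0563, 0.0909]
tool_rot: [0.713, -0.701, -0.0, 0.0]
contact_force: [0.2, 0.4, 0.0]
opening: 0.49
grasp_force: 0.0
```

Emit:
{"fn": "arm_command", "kwargs": {"claw": [130,130,130,130,130], "linear": [[0,0,-0.1],[0,0,-0.25],[0,0,-0.45],[0,0,-0.65],[0,0,-0.85]], "twist": [[0,0,0],[0,0,0],[0,0,0],[0,0,0],[0,0,0]]}}

```text
t: 39.5
tool_pos: [0.5344, 0.0562, 0.1777]
tool_rot: [0.713, -0.701, 0.0, -0.0]
contact_force: [0.3, 0.4, -0.6]
opening: 0.489
grasp_force: 0.0
```

```bash
cat > kc.py <<'E'
from h import *
for n in("top","wrist"):
    c=cam(n);P=cloud(c);v=c["color"].max(2)
    for nm,y0 in(("l",.057),("r",-.053)):
        m=(v<80)&(abs(P[...,2]-.147)<.006)&(np.hypot(P[...,0]-.534,P[...,1]-y0)<.04)
        if m.sum()<30: continue
        b=cv2.minAreaRect((P[m][:,:2]*1000).astype(np.float32));print(n,nm,m.sum(),"c",np.round(b[0],1),np.round(b[1]),round(b[2],1),"z",np.median(P[m][:,2]).round(4))
E
python3 kc.py;python3 z.py;python3 plan.py "[[0.5345,0.0566,0.19,-89.1],[0.512,-0.345,0.16,18.5]]"
```

```text
wrist l 1689 c [534.7  56.2] [14. 56.] 0.6 z 0.1464
at [0.5356 0.0567 0.1785] yaw -89.0 q [ 27.   9. -19.   0. -62. -26.] F [ 0.1 -0.1 -1. ] open 0.49 t 39.6
[0.5345, 0.0566, 0.19, -89.1] lin [0.001, 0.01, -0.115] tw [-0.002, 0.001, 0.001] rows>= 1
[0.512, -0.345, 0.16, 18.5] lin [0.802, 0.058, 0.06] tw [-0.0, 0.0, -0.239] rows>= 4
[0.512, -0.345, 0.16, 18.5] lin [0.725, 0.348, 0.06] tw [-0.0, 0.0, -0.239] rows>= 4
[0.512, -0.345, 0.16, 18.5] lin [0.547, 0.59, 0.06] tw [-0.0, 0.0, -0.239] rows>= 4
[0.512, -0.345, 0.16, 18.5] lin [0.293, 0.749, 0.06] tw [-0.0, 0.0, -0.239] rows>= 4
[0.512, -0.345, 0.16, 18.5] lin [-0.003, 0.804, 0.06] tw [-0.0, 0.0, -0.239] rows>= 4
  return _methods._mean(a, axis=axis, dtype=dtype,
  ret = ret.dtype.type(ret / rcount)
Traceback (most recent call last):
  File "z.py", line 6, in <module>
    print(s,x0,m.sum(),np.median(P[m][:,2]).round(4),P[m][:,2].max().round(4))
                                                     ~~~~~~~~~~~~~^^
ValueError: zero-size array to reduction operation maximum which has no identity
```

The left key is seated crosswise at (0.5347, 0.0562), with its wing top at 0.146. Now the second key.

Emit:
{"fn": "arm_command", "kwargs": {"claw": [60,60,60,60,60], "linear": [[0.16,0.01,-0.12],[0.32,0.02,-0.12],[0.48,0.03,-0.12],[0.64,0.05,-0.12],[0.802,0.068,-0.12]], "twist": [[0,0,-0.05],[0,0,-0.1],[0,0,-0.15],[0,0,-0.2],[0,0,-0.239]]}}

```text
t: 40.07
tool_pos: [0.5284, -0.0247, 0.1876]
tool_rot: [0.833, -0.554, -0.0, 0.0]
contact_force: [-0.0, -0.7, -0.3]
opening: 0.762
grasp_force: 0.0
```

Emit:
{"fn": "arm_command", "kwargs": {"claw": [60,60,60,60,60], "linear": [[0.15,0.07,0.02],[0.29,0.14,0.04],[0.43,0.21,0.06],[0.58,0.28,0.06],[0.725,0.348,0.06]], "twist": [[0,0,-0.05],[0,0,-0.1],[0,0,-0.15],[0,0,-0.2],[0,0,-0.239]]}}

```text
t: 40.48
tool_pos: [0.5239, -0.1051, 0.1814]
tool_rot: [0.921, -0.389, -0.001, 0.0]
contact_force: [0.8, 0.4, -0.8]
opening: 0.766
grasp_force: 0.0
```

Emit:
{"fn": "arm_command", "kwargs": {"claw": [60,60,60,60,60], "linear": [[0.11,0.12,0.02],[0.22,0.24,0.04],[0.33,0.35,0.06],[0.44,0.47,0.06],[0.547,0.59,0.06]], "twist": [[0,0,-0.05],[0,0,-0.1],[0,0,-0.15],[0,0,-0.2],[0,0,-0.239]]}}

```text
t: 40.9
tool_pos: [0.5195, -0.1853, 0.1753]
tool_rot: [0.978, -0.21, -0.001, 0.0]
contact_force: [0.3, 1.1, 0.4]
opening: 0.768
grasp_force: 0.0
```

Emit:
{"fn": "arm_command", "kwargs": {"claw": [60,60,60,60,60], "linear": [[0.06,0.15,0.02],[0.12,0.3,0.04],[0.18,0.45,0.06],[0.24,0.6,0.06],[0.293,0.749,0.06]], "twist": [[0,0,-0.05],[0,0,-0.1],[0,0,-0.15],[0,0,-0.2],[0,0,-0.239]]}}

```text
t: 41.32
tool_pos: [0.5151, -0.2656, 0.1692]
tool_rot: [1.0, -0.024, -0.001, -0.0]
contact_force: [0.8, -0.2, 0.9]
opening: 0.766
grasp_force: 0.0
```

Emit:
{"fn": "arm_command", "kwargs": {"claw": [60,60,60,60,60], "linear": [[0,0.16,0.02],[0,0.32,0.04],[0,0.48,0.06],[0,0.64,0.06],[0,0.804,0.06]], "twist": [[0,0,-0.05],[0,0,-0.1],[0,0,-0.15],[0,0,-0.2],[0,0,-0.239]]}}

```text
t: 41.73
tool_pos: [0.5109, -0.3457, 0.1632]
tool_rot: [0.987, 0.163, -0.001, -0.0]
contact_force: [0.4, -0.6, -0.3]
opening: 0.762
grasp_force: 0.0
```

```bash
python3 keys.py;python3 z.py 2>/dev/null;python3 kc.py; python3 plan.py "[[0.514,-0.345,0.06,18.5]]"
```

```text
wrist [316. 186.] c [ 514.8 -345.4] size [55. 13.] ang 19.2
1 0.485 130 0.1051 0.1098
1 0.567 145 0.1052 0.11
-1 0.485 127 0.1053 0.1117
-1 0.567 134 0.105 0.1097
top l 105 c [532.8  57.3] [55. 13.] 88.7 z 0.1464
at [ 0.5112 -0.3449  0.1635] yaw 18.4 q [-16.  17. -10.  -0. -63. 124.] F [-0.2  0.6 -0.1] open 0.765 t 42.0
[0.514, -0.345, 0.06, 18.5] lin [0.014, 0.005, 0.517] tw [-0.0, 0.0, -0.0] rows>= 2
[0.514, -0.345, 0.06, 18.5] lin [0.013, 0.005, 0.517] tw [-0.0, 0.0, -0.0] rows>= 2
```

Emit:
{"fn": "arm_command", "kwargs": {"claw": [110,110,110,110,110], "linear": [[0.03,0.01,0.25],[0.03,0.01,0.5],[0.03,0.01,0.75],[0.03,0.01,0.95],[0.03,0.01,1]], "twist": [[0,0,0],[0,0,0],[0,0,0],[0,0,0],[0,0,0]]}}

```text
t: 42.4
tool_pos: [0.5127, -0.3434, 0.0605]
tool_rot: [0.987, 0.161, -0.002, -0.002]
contact_force: [-1.0, -0.5, -1.0]
opening: 0.57
grasp_force: 0.0
```

Emit:
{"fn": "arm_command", "kwargs": {"claw": [110,110,110,110,110], "linear": [[0,0,0.1],[0,0,0.2],[0,0,0.28],[0,0,0.32],[0,0,0.32]], "twist": [[0,0,0],[0,0,0],[0,0,0],[0,0,0],[0,0,0]]}}

```text
t: 42.82
tool_pos: [0.5145, -0.345, 0.0314]
tool_rot: [0.987, 0.161, -0.0, -0.0]
contact_force: [0.1, 0.0, 0.7]
opening: 0.566
grasp_force: 0.0
```

Emit:
{"fn": "arm_command", "kwargs": {"claw": [255,255,255,255,255], "linear": [[0,0,0],[0,0,0],[0,0,0],[0,0,0],[0,0,0]], "twist": [[0,0,0],[0,0,0],[0,0,0],[0,0,0],[0,0,0]]}}

```text
t: 43.23
tool_pos: [0.5153, -0.3454, 0.0328]
tool_rot: [0.987, 0.161, 0.001, 0.0]
contact_force: [-0.4, 0.7, 4.5]
opening: 0.156
grasp_force: 49.0
```

Emit:
{"fn": "arm_command", "kwargs": {"claw": [255,255,255,255], "linear": [[0,0,-0.15],[0,0,-0.35],[0,0,-0.55],[0,0,-0.67]], "twist": [[0,0,0],[0,0,0],[0,0,0],[0,0,0]]}}

```text
t: 43.57
tool_pos: [0.5153, -0.3455, 0.1009]
tool_rot: [0.987, 0.161, 0.001, 0.0]
contact_force: [0.1, -0.1, -1.5]
opening: 0.15
grasp_force: 48.7
```

Emit:
{"fn": "arm_command", "kwargs": {"claw": [255,255,255,255], "linear": [[0,0,-0.2],[0,0,-0.4],[0,0,-0.6],[0,0,-0.65]], "twist": [[0,0,0],[0,0,0],[0,0,0],[0,0,0]]}}

```text
t: 43.9
tool_pos: [0.5161, -0.346, 0.1675]
tool_rot: [0.987, 0.161, 0.002, 0.001]
contact_force: [0.6, -0.0, 0.3]
opening: 0.156
grasp_force: 48.8
```

```bash
python3 plan.py "[[0.484,-0.0528,0.165,0.9]]"
```

```text
at [ 0.5161 -0.346   0.1675] yaw 18.6 q [-16.  17. -10.   0. -63. 124.] F [ 0.6 -0.   0.3] open 0.156 t 43.9
[0.484, -0.0528, 0.165, 0.9] lin [0.21, -0.961, 0.006] tw [0.001, -0.001, 0.065] rows>= 3
[0.484, -0.0528, 0.165, 0.9] lin [0.11, -0.977, 0.007] tw [0.001, -0.001, 0.065] rows>= 3
[0.484, -0.0528, 0.165, 0.9] lin [0.009, -0.983, 0.007] tw [0.001, -0.001, 0.065] rows>= 3
```

Emit:
{"fn": "arm_command", "kwargs": {"claw": [255,255,255,255,255], "linear": [[0.04,-0.19,0],[0.08,-0.38,0],[0.12,-0.57,0],[0.16,-0.76,0],[0.21,-0.961,0]], "twist": [[0,0,0.01],[0,0,0.025],[0,0,0.04],[0,0,0.05],[0,0,0.065]]}}

```text
t: 44.32
tool_pos: [0.5034, -0.2465, 0.1632]
tool_rot: [0.994, 0.11, -0.0, -0.0]
contact_force: [-0.1, -0.1, -1.0]
opening: 0.157
grasp_force: 48.8
```

Emit:
{"fn": "arm_command", "kwargs": {"claw": [255,255,255,255,255], "linear": [[0.02,-0.19,0],[0.04,-0.38,0],[0.06,-0.58,0],[0.08,-0.78,0],[0.11,-0.977,0]], "twist": [[0,0,0.01],[0,0,0.025],[0,0,0.04],[0,0,0.05],[0,0,0.065]]}}

```text
t: 44.73
tool_pos: [0.4926, -0.1487, 0.1633]
tool_rot: [0.998, 0.059, -0.0, -0.0]
contact_force: [-0.1, 0.3, -0.6]
opening: 0.152
grasp_force: 48.8
```

Emit:
{"fn": "arm_command", "kwargs": {"claw": [255,255,255,255,255], "linear": [[0,-0.2,0],[0,-0.4,0],[0,-0.6,0],[0,-0.8,0],[0.01,-0.983,0]], "twist": [[0,0,0.01],[0,0,0.025],[0,0,0.04],[0,0,0.05],[0,0,0.065]]}}

```text
t: 45.15
tool_pos: [0.4819, -0.051, 0.1634]
tool_rot: [1.0, 0.008, -0.0, -0.0]
contact_force: [0.0, 0.3, -0.8]
opening: 0.152
grasp_force: 48.8
```

```bash
python3 slots.py; python3 plan.py "[[0.536,-0.0527,0.165,0.9]]"
```

```text
top l 36 [309. 230.] c [510.7  56.4] size [19. 11.] ang 88.7
   plate [565.9  58.7] size [53. 68.] ang 1.3
top r 64 [349. 214.] c [549.1 -52.1] size [16. 27.] ang 88.5
   plate [559.9 -52.6] size [63. 73.] ang 1.9
wrist l 352 [161.  92.] c [556.   53.8] size [14. 13.] ang 88.6
   plate [532.4  55.8] size [112.  62.] ang 1.2
wrist r 2399 [324. 122.] c [537.6 -53. ] size [54. 19.] ang 0.8
   plate [534.4 -53.4] size [113.  60.] ang 0.9
at [ 0.4822 -0.0502  0.1636] yaw 1.0 q [ 17.   4. -26.  -0. -59.  74.] F [ 0.   0.2 -0.9] open 0.156 t 45.2
[0.536, -0.0527, 0.165, 0.9] lin [0.537, 0.035, -0.014] tw [-0.0, 0.0, 0.002] rows>= 2
```

Emit:
{"fn": "arm_command", "kwargs": {"claw": [255,255,255,255,255], "linear": [[0.15,0.04,0],[0.3,0.04,0],[0.45,0.04,0],[0.535,0.037,0],[0.535,0.037,0]], "twist": [[0,0,0],[0,0,0],[0,0,0],[0,0,0],[0,0,0]]}}

```text
t: 45.67
tool_pos: [0.5373, -0.055, 0.1632]
tool_rot: [1.0, 0.008, -0.0, 0.0]
contact_force: [-0.6, -1.0, -0.1]
opening: 0.156
grasp_force: 49.0
```

Emit:
{"fn": "arm_command", "kwargs": {"claw": [255,255,255,255,255], "linear": [[0,0,0.1],[0,0,0.2],[0,0,0.25],[0,0,0.25],[0,0,0.25]], "twist": [[0,0,0],[0,0,0],[0,0,0],[0,0,0],[0,0,0]]}}

```text
t: 46.08
tool_pos: [0.5356, -0.0549, 0.1385]
tool_rot: [1.0, 0.009, -0.001, 0.0]
contact_force: [0.6, 0.6, 0.1]
opening: 0.15
grasp_force: 49.0
```

```bash
python3 plan.py "[[0.5358,-0.053,0.115,0.9]]"
```

```text
at [ 0.5356 -0.0549  0.1385] yaw 1.0 q [ 15.  11. -22.   0. -57.  76.] F [0.6 0.6 0.1] open 0.15 t 46.1
[0.5358, -0.053, 0.115, 0.9] lin [0.003, -0.019, 0.235] tw [0.0, 0.001, 0.001] rows>= 1
```

Emit:
{"fn": "arm_command", "kwargs": {"claw": [255,255,255,255,255], "linear": [[0,-0.02,0.04],[0,-0.02,0.1],[0,-0.02,0.16],[0,-0.02,0.2],[0,-0.02,0.24]], "twist": [[0,0,0],[0,0,0],[0,0,0],[0,0,0],[0,0,0]]}}

```text
t: 46.5
tool_pos: [0.536, -0.0528, 0.1144]
tool_rot: [1.0, 0.009, -0.0, 0.0]
contact_force: [0.0, -0.5, -1.2]
opening: 0.149
grasp_force: 49.0
```

```bash
python3 plan.py "[[0.5358,-0.053,0.0938,0.9]]"
```

```text
at [ 0.536  -0.0528  0.1144] yaw 1.0 q [ 15.  12. -24.  -0. -54.  76.] F [ 0.  -0.5 -1.2] open 0.149 t 46.5
[0.5358, -0.053, 0.0938, 0.9] lin [-0.002, 0.002, 0.206] tw [0.0, 0.0, 0.001] rows>= 1
```

Emit:
{"fn": "arm_command", "kwargs": {"claw": [255,255,255,255,255], "linear": [[0,0,0.05],[0,0,0.1],[0,0,0.15],[0,0,0.18],[0,0,0.205]], "twist": [[0,0,0],[0,0,0],[0,0,0],[0,0,0],[0,0,0]]}}

```text
t: 46.92
tool_pos: [0.536, -0.0528, 0.0939]
tool_rot: [1.0, 0.009, -0.0, 0.0]
contact_force: [-0.8, -0.5, -1.8]
opening: 0.157
grasp_force: 49.0
```

```bash
python3 plan.py "[[0.5358,-0.053,0.0938,0.9]]"
```

```text
at [ 0.536  -0.0528  0.0939] yaw 1.0 q [ 15.  14. -25.  -0. -51.  76.] F [-0.8 -0.5 -1.8] open 0.157 t 46.9
[0.5358, -0.053, 0.0938, 0.9] lin [-0.002, 0.002, 0.001] tw [0.0, 0.0, 0.001] rows>= 1
```

Emit:
{"fn": "arm_command", "kwargs": {"claw": [255,255,255,255,255], "linear": [[0,0,0],[0,0,0],[0,0,0],[0,0,0],[0,0,0]], "twist": [[0,0,0.067],[0,0,0.133],[0,0,0.2],[0,0,0.267],[0,0,0.333]]}}

```text
t: 47.33
tool_pos: [0.5364, -0.0528, 0.0945]
tool_rot: [0.968, -0.253, 0.0, -0.0]
contact_force: [0.1, -0.9, -1.2]
opening: 0.15
grasp_force: 48.9
```

Emit:
{"fn": "arm_command", "kwargs": {"claw": [255,255,255,255,255], "linear": [[0,0,0],[0,0,0],[0,0,0],[0,0,0],[0,0,0]], "twist": [[0,0,0.067],[0,0,0.133],[0,0,0.2],[0,0,0.267],[0,0,0.333]]}}

```text
t: 47.75
tool_pos: [0.5364, -0.0528, 0.0945]
tool_rot: [0.869, -0.494, 0.0, -0.0]
contact_force: [0.1, -1.0, -1.1]
opening: 0.155
grasp_force: 48.9
```

Emit:
{"fn": "arm_command", "kwargs": {"claw": [255,255,255,255,255], "linear": [[0,0,0],[0,0,0],[0,0,0],[0,0,0],[0,0,0]], "twist": [[0,0,0.067],[0,0,0.133],[0,0,0.2],[0,0,0.267],[0,0,0.333]]}}

```text
t: 48.17
tool_pos: [0.5364, -0.0527, 0.0945]
tool_rot: [0.712, -0.702, 0.0, -0.0]
contact_force: [-0.3, -0.2, -0.4]
opening: 0.154
grasp_force: 48.9
```

Emit:
{"fn": "arm_command", "kwargs": {"claw": [255,255,255,255], "linear": [[0,0,0.005],[0,0,0.01],[0,0,0.012],[0,0,0.012]], "twist": [[0,0,0],[0,0,0],[0,0,0],[0,0,0]]}}

```text
t: 48.5
tool_pos: [0.5362, -0.0528, 0.0932]
tool_rot: [0.715, -0.7, -0.0, 0.0]
contact_force: [0.0, -0.1, -0.3]
opening: 0.159
grasp_force: 48.9
```

```bash
python3 plan.py "[[0.5358,-0.053,0.0928,-89.1]]"
```

```text
at [ 0.5362 -0.0528  0.0932] yaw -88.8 q [ 15.  14. -25.  -0. -51. -14.] F [ 0.  -0.1 -0.3] open 0.159 t 48.5
[0.5358, -0.053, 0.0928, -89.1] lin [0.002, 0.004, 0.004] tw [0.0, -0.0, 0.003] rows>= 1
```

Emit:
{"fn": "arm_command", "kwargs": {"claw": [255,255,255], "linear": [[0,0,0.003],[0,0,0.006],[0,0,0.006]], "twist": [[0,0,0],[0,0,0],[0,0,0]]}}

```text
t: 48.75
tool_pos: [0.5363, -0.0528, 0.0928]
tool_rot: [0.714, -0.7, 0.0, -0.0]
contact_force: [0.1, 0.4, -0.2]
opening: 0.153
grasp_force: 49.2
```

Emit:
{"fn": "arm_command", "kwargs": {"claw": [130,130,130,130,130], "linear": [[0,0,0],[0,0,0],[0,0,0],[0,0,0],[0,0,0]], "twist": [[0,0,0],[0,0,0],[0,0,0],[0,0,0],[0,0,0]]}}

```text
t: 49.17
tool_pos: [0.5363, -0.0528, 0.0928]
tool_rot: [0.714, -0.7, 0.0, -0.0]
contact_force: [0.5, 0.1, -0.5]
opening: 0.491
grasp_force: 0.0
```

Emit:
{"fn": "arm_command", "kwargs": {"claw": [130,130,130,130,130], "linear": [[0,0,-0.1],[0,0,-0.25],[0,0,-0.45],[0,0,-0.65],[0,0,-0.9]], "twist": [[0,0,0],[0,0,0],[0,0,0],[0,0,0],[0,0,0]]}}

```text
t: 49.58
tool_pos: [0.5356, -0.0529, 0.1836]
tool_rot: [0.714, -0.7, -0.0, 0.001]
contact_force: [0.8, 0.5, -0.3]
opening: 0.491
grasp_force: 0.0
```

Emit:
{"fn": "arm_command", "kwargs": {"claw": [130,130,130,130,130], "linear": [[0.15,0,-0.2],[0.3,0,-0.2],[0.5,0,-0.2],[0.7,0,-0.2],[0.9,0,-0.2]], "twist": [[0,0,0],[0,0,0],[0,0,0],[0,0,0],[0,0,0]]}}

```text
t: 50.0
tool_pos: [0.538, -0.1435, 0.2039]
tool_rot: [0.714, -0.7, 0.0, -0.0]
contact_force: [0.3, -0.2, 0.1]
opening: 0.493
grasp_force: 0.0
```

Emit:
{"fn": "arm_command", "kwargs": {"claw": [130,130,130,130,130], "linear": [[0.2,0,0],[0.4,0,0],[0.6,0,0],[0.8,0,0],[0.9,0,0]], "twist": [[0,0,0],[0,0,0],[0,0,0],[0,0,0],[0,0,0]]}}

```text
t: 50.42
tool_pos: [0.5395, -0.2346, 0.2034]
tool_rot: [0.713, -0.701, 0.0, 0.0]
contact_force: [-0.3, 0.4, 0.7]
opening: 0.491
grasp_force: 0.0
```

```bash
python3 kc.py; python3 z.py
python3 - <<'E'
from h import *
c=cam("top");cv2.imwrite("pics/fin.png",cv2.resize(c["color"][140:290,180:510],(792,360),interpolation=cv2.INTER_CUBIC)[:,:,::-1])
E
```

```text
top l 110 c [532.8  58.7] [53. 13.] 88.7 z 0.1463
1 0.485 130 0.1051 0.1111
1 0.567 135 0.1049 0.1096
  return _methods._mean(a, axis=axis, dtype=dtype,
  ret = ret.dtype.type(ret / rcount)
Traceback (most recent call last):
  File "z.py", line 6, in <module>
    print(s,x0,m.sum(),np.median(P[m][:,2]).round(4),P[m][:,2].max().round(4))
                                                     ~~~~~~~~~~~~~^^
ValueError: zero-size array to reduction operation maximum which has no identity
```

View pics/fin.png

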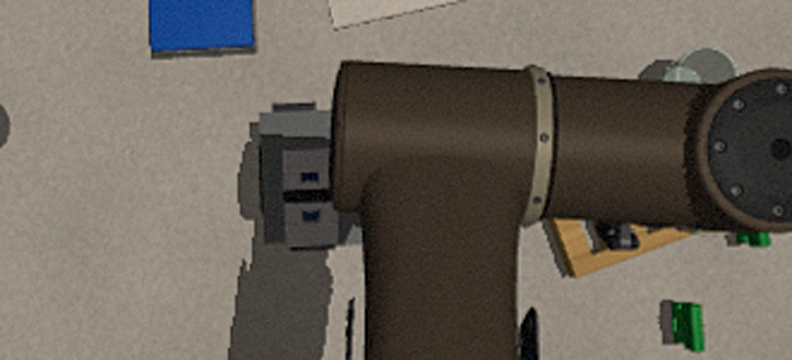

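The arm hides the right key; the left one is crosswise at px (307,196). Moving the arm farther away to check.

Emit:
{"fn": "arm_command", "kwargs": {"claw": [130,130,130,130,130], "linear": [[0.2,0,-0.1],[0.4,0.05,-0.2],[0.6,0.1,-0.3],[0.8,0.15,-0.3],[0.9,0.2,-0.3]], "twist": [[0,0,0],[0,0,0],[0,0,0],[0,0,0],[0,0,0]]}}

```text
t: 51.03
tool_pos: [0.5216, -0.3238, 0.2336]
tool_rot: [0.714, -0.7, 0.001, -0.0]
contact_force: [-1.0, -0.3, 0.2]
opening: 0.49
grasp_force: 0.0
```

Emit:
{"fn": "arm_command", "kwargs": {"claw": [130,130,130,130,130], "linear": [[0.2,0,0],[0.4,0.1,0],[0.6,0.2,0],[0.8,0.3,0],[0.9,0.4,0]], "twist": [[0,0,0],[0,0,0],[0,0,0],[0,0,0],[0,0,0]]}}

```text
t: 51.45
tool_pos: [0.4826, -0.4144, 0.2323]
tool_rot: [0.714, -0.7, -0.0, 0.0]
contact_force: [0.2, 0.2, 0.2]
opening: 0.486
grasp_force: 0.0
```

```bash
python3 kc.py; python3 z.py 2>/dev/null; python3 plan.py "[]"
```

```text
top l 106 c [532.8  57.4] [55. 13.] 88.8 z 0.1466
top r 109 c [535.5 -53.2] [56. 13.] 88.8 z 0.1467
1 0.485 129 0.1051 0.1103
1 0.567 143 0.105 0.1099
-1 0.485 129 0.1054 0.111
-1 0.567 137 0.1048 0.1097
at [ 0.4824 -0.4136  0.2326] yaw -89.0 q [-23.  16.  -2.  -0. -72.  24.] F [1.  0.6 0.2] open 0.495 t 51.6
```

Both keys are seated crosswise within about 2 mm of the slot centres, with wing tops at 0.1466. Both hasps are flat at 0.105, and the robot is clear.

```bash
python3 -c "
from rig import r
print(r.job_done())"
```

```text
the job is handed in; nothing more can be done
None
```

I've handed the job in: both slide boxes are packed, the lid is shut, both hasps are flat, and a black T-key is turned crosswise in each slot; the hand-in returned no verdict, but my last camera check put both keys about 2 mm or less from centre.

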